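# Stack glass crates on a bench lift, pump it up and slide the stack onto the counter

## Robot

A 6-joint arm with a two-finger parallel gripper is mounted at the origin on the work surface. World frame = base frame: x ahead of the robot, y to its left, z up, the work surface at z = 0. Lengths are in mm, angles in rad, forces in N, time in s.
With the tool pointing down it reaches from about 275 to 1000 mm from the base axis. Payload 8.4 kg.
Tool frame: the origin (TCP) lies at the very end of the fingers, on their centre line; the grasp point (between the pads) lies 19 mm behind it; z points along the fingers, y is the direction in which the jaws open and shut (so a half turn about z gives the same grasp; the last joint's range is limited). The gripper opens to 85 mm and grips with 20 to 120 N. Pads are 22 mm wide; open, the fingers measure 114 mm over their backs; the gripper's body (76 mm by 85 mm) begins 54 mm behind the grasp point. The pads swing forward as they close: fully open they stand 13 mm farther back than shut.
Start: joints at [-1.15, 0.353, 1.633, -0, 1.155, -0.002], TCP at [256.446, -569.968, 231.281] pointing down, gripper open.
Joint ranges: [-2.63, 2.63], [-0.92, 2.1], [0.06, 2.66], [-1.3, 4.44], [0, 2.69], [-3.02, 3.02]. Speed limits (rad/s): [2.22, 2.22, 2.79, 3.14, 3.14, 3.14].

## Interface

Orientations are given as [roll, pitch, yaw] about the fixed x, y, z axes, in that order (R = Rz(yaw) Ry(pitch) Rx(roll)).
In Python, from rig import r gives the robot as it stands.
- The arm moves only by the tool jog_arm, never from a script. Its argument "increments" is text: rows parted by semicolons, each of 7 numbers parted by spaces: the shift along the tool's x, y, z in cm, then the turn, a rotation vector about the tool's x, y, z in rad, then the opening, from -1 (shut) to 1 (fully open). A call has exactly 8 rows; each row shifts and turns the commanded pose from where the row before left it, along the tool's axes as they then stand; what a row does not reach is not made up. A row lasts 1/10 s, in which the tool goes at most 50 mm and 8.59 degrees, less where a joint would pass 70% of its speed; a pose out of reach is approached as far as the arm can. A call with a gripper value outside its range is refused whole. The fingers move at their own pace and stop on an object; "squeeze" is the grip in N (left out, the last holds). Time passes only in rows, so rows that do not move let the fingers close, or fill a call up. It gives the time, the measured TCP pose, the force and the opening at its end, in the units of the state.
- r.sense(): the state, without advancing time (a new reading comes with each control period).
- r.grab_frame(name): name is "scene" or "top" or "wrist"; returns the picture (420x560x3 uint8, red, green, blue); there is no depth.
- r.camera_info(name): a dict with "K" (3x3 intrinsics, pixels), "rvec" (rotation vector, rad) and "tvec" (3), from world to camera coordinates, as OpenCV has them. Camera axes: x right, y down, z forward; pixel columns grow to the right and rows downward; lengths in mm; the calibration is good to about 2 mm. A picture is of the moment at which its call begins: read the wrist's pose just before it. camera_info takes no time and is no camera call; for the wrist camera it gives the pose at the moment of the call.
- r.sign_off(): hands the job in, once; it reports no verdict.
The state is a dict: "clock": time; "qpos": joint angles; "qvel": joint speeds; "joint_efforts": joint torques, N m; "eef_pos": TCP position; "tcp_rot": TCP orientation; "contact_force": force on the tool from outside, world axes, zero at the start; "wrist_torque": the same for the moment, N m; "opening": opening from 0.0 (shut) to 1.0 (fully open).
Only numpy, scipy, OpenCV 4.12 (cv2) and the standard library are available. Lean on these libraries where they do the work, as an engineer would, in place of code of your own. Each camera call takes 0.05 s, during which the arm holds its last target.

## Task

Stack all the glass crates on the lowered bench lift, one pile near the middle of its deck with the crates lengthwise towards the counter and every lug dropped fully home in the notch of the crate below (wide ends all the same way). Then pump the lift's lever, right down and back up each time, until the deck is right up, level with the counter; push the stack across so that it stands in the middle of the counter, still nested, and only then hold the release button down to let the empty lift all the way down again. Raise the deck only with its lever, not by hand, do not tip the crates, and leave the sugar bowl, saucers and decanter alone.

Things in the scene. Friction and masses are not known exactly. Their poses are not given: they have to be found in the camera images.
- crate1: Open grey plastic stacking crate holding four small glasses, one of 2 or 3 alike, 170 mm long (x), 120 wide (y), 62 high, ~0.55 kg. Origin: middle, at the undersides of the lugs it stands on. Grip: an upright web 12 mm thick along x through the middle, its top at z 60 mm, 46 deep; straddle it from above at the middle, where 60 mm of its length is clear of glasses, 46 mm free on each side.
- crate2: Like crate1. Stacking: an 8 mm high lug stands below the middle of each side; the rim above has a 10 mm deep notch over it, 5 mm longer than the lug. Lugs: +x end wide (45 mm), -x end narrow (21 mm), long sides 91 mm. So crates nest only with wide ends the same way and within 2.5 mm; nested, the upper is 54 mm above the lower; end for end it stays 8 mm proud.
- crate3: Like crate1 and crate2. Depending on the start one of the three crates may be missing. Nested crates are not latched: they lift straight apart, but slide together when pushed level. Their lugs are slippery plastic feet (friction about 0.25), so a push of a few newtons slides the pile; push low or at mid height, not at the top, lest it tip.
- crate1_wide (a point): Point on crate1 in the middle of the wide notch at its +x end: 81 mm from the crate's origin along its x, 52 mm up.
- crate2_wide (a point): The same point on crate2.
- crate3_wide (a point): The same point on crate3.
- lift: Grey bench-top scissor lift, fixed to the table. Origin: on the table under the middle of the deck; its +y points to the counter. Its -x side (towards the robot) carries the pump: a grey housing 64 by 85 mm, 80 mm high, centred 165 mm to -x and 85 mm to +y of the origin, with lever and release button.
- deck_top (a point): Middle of the top of the lift's flat deck, 170 mm (lift x) by 220 mm (lift y), 15 mm thick; it rises and sinks straight and keeps the lift's axes. 85 mm above the table when down, about 164.5 mm when right up.
- deck (a joint): Height of the deck above its lowest position, m. A ratchet holds it in clicks of 10 mm, at rest about 0.5 mm under each full 10 mm; right up is 0.0795, 8 clicks. Further strokes then only lift it 5 mm and let it back.
- lever (a joint): Pump lever angle, rad: 0 at rest (up, sprung back to it), 0.55 at the lower stop. A full stroke (past about 0.50) and return raises the deck two clicks, 20 mm; half a stroke one click or none. Pressing takes 5 to 15 N at the grip, more under load; let go, it springs back in about 0.5 s.
- lever_grip (a point): Middle, on the axis, of the lever's round black grip (28 mm thick, 130 mm long, 220 mm from the pivot). The lever points along the lift's -y from the pivot, at rest 0.45 rad above level, fully pressed 0.10 rad below level: grip 201 mm above the table at rest, 83 mm when down. Pressed down from above, following its arc.
- lever_pivot (a point): Pivot of the lever, 105 mm above the table; its axis lies along the lift's x.
- release (a joint): Travel of the release button, m: 0 up, 0.012 fully down. Past 0.009 it frees the ratchet and the deck sinks while it is held (about a second from the top when empty, faster loaded); it springs back. Takes about 6 to 10 N.
- release_top (a point): Middle of the top of the round black release button (34 mm across) on the pump housing, 106 mm above the table; pressed straight down.
- counter: Collection counter: plywood shelf on four steel legs, fixed beside the lift on its +y side (gap 3 mm, rounded nosing), with the lift's axes. Origin on the table under its middle. A steel stop strip rises 16 mm above the shelf along its far (+y) edge, its face 120 mm from the middle.
- counter_top (a point): Middle of the counter's flat top, 190 mm (x) by 240 mm (y), 161.5 mm above the table: about 3 mm lower than the deck when that is right up.
- sugarbowl: Bystander: lidded cream china sugar bowl, 112 mm across, 106 mm high. Origin under its middle.
- saucers: Bystander: pile of cream saucers, 136 mm across, 36 mm high. Origin under its middle.
- decanter: Bystander: green glass decanter, 104 mm across, 235 mm high. Origin under its middle.
There are look-alikes about, which are no part of the job. What is shaped like the crate1 but green or yellow is not meant. What is shaped like the crate2 but orange is not meant.

How it is judged (in metres and radians):
On the way, in this order (a step that is already met when the one before it is completed fails the run):
1. all crates stand nested in one pile on the lowered deck, lengthwise towards the counter, and are let go ((z of crate1 in the frame of deck_top between -0.004 and 0.004 m or z of crate1 in the frame of deck_top between 0.05 and 0.058 m or z of crate1 in the frame of deck_top between 0.104 and 0.112 m) and angle between each of crate1, crate2, crate3's own z axis and vertical below 0.06 rad and (z of crate2 in the frame of deck_top between -0.004 and 0.004 m or z of crate2 in the frame of deck_top between 0.05 and 0.058 m or z of crate2 in the frame of deck_top between 0.104 and 0.112 m) and (z of crate3 in the frame of deck_top between -0.004 and 0.004 m or z of crate3 in the frame of deck_top between 0.05 and 0.058 m or z of crate3 in the frame of deck_top between 0.104 and 0.112 m) and horizontal distance between crate1 and crate2 below 0.009 m and horizontal distance between crate1_wide and crate2_wide below 0.014 m and horizontal distance between each of crate1, crate2 and crate3 below 0.009 m and horizontal distance between each of crate1_wide, crate2_wide and crate3_wide below 0.014 m and x of crate1 in the frame of deck_top between -0.04 and 0.04 m and y of crate1 in the frame of deck_top between -0.045 and 0.045 m and x of crate2 in the frame of deck_top between -0.04 and 0.04 m and y of crate2 in the frame of deck_top between -0.045 and 0.045 m and x of crate3 in the frame of deck_top between -0.04 and 0.04 m and y of crate3 in the frame of deck_top between -0.045 and 0.045 m and contact force between the fingers and crate1 below 0.5 N and contact force between the fingers and crate2 below 0.5 N and contact force between the fingers and crate3 below 0.5 N and value of joint deck below 0.006 m and angle between the x axis of each of crate1, crate2, crate3 and the y axis of lift, either way round below 0.2 rad), for 0.3 s.
2. the lever is pressed right down (value of joint lever above 0.46 rad).
3. the deck is right up with the nested pile on it and the lever is back up ((z of crate1 in the frame of deck_top between -0.004 and 0.004 m or z of crate1 in the frame of deck_top between 0.05 and 0.058 m or z of crate1 in the frame of deck_top between 0.104 and 0.112 m) and angle between each of crate1, crate2, crate3's own z axis and vertical below 0.06 rad and (z of crate2 in the frame of deck_top between -0.004 and 0.004 m or z of crate2 in the frame of deck_top between 0.05 and 0.058 m or z of crate2 in the frame of deck_top between 0.104 and 0.112 m) and (z of crate3 in the frame of deck_top between -0.004 and 0.004 m or z of crate3 in the frame of deck_top between 0.05 and 0.058 m or z of crate3 in the frame of deck_top between 0.104 and 0.112 m) and horizontal distance between crate1 and crate2 below 0.009 m and horizontal distance between crate1_wide and crate2_wide below 0.014 m and horizontal distance between each of crate1, crate2 and crate3 below 0.009 m and horizontal distance between each of crate1_wide, crate2_wide and crate3_wide below 0.014 m and x of crate1 in the frame of deck_top between -0.04 and 0.04 m and y of crate1 in the frame of deck_top between -0.045 and 0.045 m and x of crate2 in the frame of deck_top between -0.04 and 0.04 m and y of crate2 in the frame of deck_top between -0.045 and 0.045 m and x of crate3 in the frame of deck_top between -0.04 and 0.04 m and y of crate3 in the frame of deck_top between -0.045 and 0.045 m and value of joint deck above 0.077 m and value of joint lever below 0.1 rad), for 0.3 s.
4. the nested pile stands on the counter while the deck is still up ((z of crate1 in the frame of counter_top between -0.004 and 0.004 m or z of crate1 in the frame of counter_top between 0.05 and 0.058 m or z of crate1 in the frame of counter_top between 0.104 and 0.112 m) and angle between each of crate1, crate2, crate3's own z axis and vertical below 0.06 rad and (z of crate2 in the frame of counter_top between -0.004 and 0.004 m or z of crate2 in the frame of counter_top between 0.05 and 0.058 m or z of crate2 in the frame of counter_top between 0.104 and 0.112 m) and (z of crate3 in the frame of counter_top between -0.004 and 0.004 m or z of crate3 in the frame of counter_top between 0.05 and 0.058 m or z of crate3 in the frame of counter_top between 0.104 and 0.112 m) and horizontal distance between crate1 and crate2 below 0.009 m and horizontal distance between crate1_wide and crate2_wide below 0.014 m and horizontal distance between each of crate1, crate2 and crate3 below 0.009 m and horizontal distance between each of crate1_wide, crate2_wide and crate3_wide below 0.014 m and x of crate1 in the frame of counter_top between -0.035 and 0.035 m and y of crate1 in the frame of counter_top between -0.035 and 0.035 m and x of crate2 in the frame of counter_top between -0.035 and 0.035 m and y of crate2 in the frame of counter_top between -0.035 and 0.035 m and x of crate3 in the frame of counter_top between -0.035 and 0.035 m and y of crate3 in the frame of counter_top between -0.035 and 0.035 m and contact force between the fingers and crate1 below 0.5 N and contact force between the fingers and crate2 below 0.5 N and contact force between the fingers and crate3 below 0.5 N and value of joint deck above 0.075 m), for 0.3 s.
At the end, for the whole second after the job is handed in: All crates present stand nested in one pile on the counter (54 mm apart within 4, centres within 9 mm, wide ends alike, upright), within 35 mm (x, y) of its middle, at rest and let go; deck down within 4 mm, lever and button back up ((z of crate1 in the frame of counter_top between -0.004 and 0.004 m or z of crate1 in the frame of counter_top between 0.05 and 0.058 m or z of crate1 in the frame of counter_top between 0.104 and 0.112 m) and angle between each of crate1, crate2, crate3's own z axis and vertical below 0.06 rad and (z of crate2 in the frame of counter_top between -0.004 and 0.004 m or z of crate2 in the frame of counter_top between 0.05 and 0.058 m or z of crate2 in the frame of counter_top between 0.104 and 0.112 m) and (z of crate3 in the frame of counter_top between -0.004 and 0.004 m or z of crate3 in the frame of counter_top between 0.05 and 0.058 m or z of crate3 in the frame of counter_top between 0.104 and 0.112 m) and horizontal distance between crate1 and crate2 below 0.009 m and horizontal distance between crate1_wide and crate2_wide below 0.014 m and horizontal distance between each of crate1, crate2 and crate3 below 0.009 m and horizontal distance between each of crate1_wide, crate2_wide and crate3_wide below 0.014 m and x of crate1 in the frame of counter_top between -0.035 and 0.035 m and y of crate1 in the frame of counter_top between -0.035 and 0.035 m and x of crate2 in the frame of counter_top between -0.035 and 0.035 m and y of crate2 in the frame of counter_top between -0.035 and 0.035 m and x of crate3 in the frame of counter_top between -0.035 and 0.035 m and y of crate3 in the frame of counter_top between -0.035 and 0.035 m and linear speed of each of crate1, crate2, crate3 below 0.03 m/s and contact force between the fingers and crate1 below 0.5 N and contact force between the fingers and crate2 below 0.5 N and contact force between the fingers and crate3 below 0.5 N and value of joint deck below 0.004 m and value of joint lever below 0.05 rad and value of joint release below 0.003 m); the robot touches nothing.
It fails at once if a crate is tipped by more than 0.6 rad (angle between any of crate1, crate2, crate3's own z axis and vertical above 0.6 rad).
It fails at once if the robot itself pushes or lifts the deck (over 15 N) (contact force between any of the fingers, the arm and deck above 15 N).
It fails at once if a bystander is moved by more than 30 mm or tipped (distance of any of sugarbowl, saucers, decanter from where it was at the start of the episode above 0.03 m or angle between any of sugarbowl, saucers, decanter's own z axis and vertical above 0.35 rad).
Of crate1, crate2, crate3 only 2 to 3 are there at a start; the rules pass over those that are not, and their reading is None.
At some moment in a run one of crate1, crate2, crate3 may be knocked a few centimetres aside while the robot is not near it.
It also fails if it takes over 210 s, if anything falls off the work surface, if the arm or the gripper's body presses on something with over 40 N, if the wrist force passes 120 N, or if a joint passes its speed limit or range.

## Working session

There is one attempt and no reset: what is moved stays moved. The work goes in short steps, Python scripts to look and compute and a tool call to move; the robot and the scene stay as the last step left them, time stands still between calls to the robot, and variables do not carry over. Pictures are saved under pics/ and viewed, and the job is handed in when it is done.

Besides the shell and the picture viewer there is one more tool, called after ">>>" by a JSON object that holds its "fn" and its "kwargs", one argument or row to a line. jog_arm: Moves the arm, as the interface text tells. Its arguments: {"type":"object","properties":{"increments":{"type":"string"},"squeeze":{"type":"number"}},"required":["increments"]}

```bash
ls; mkdir -p pics
python3 - <<'E'
from rig import r
import cv2
s=r.sense(); print(s)
for n in ("scene","top","wrist"):
    im=r.grab_frame(n); cv2.imwrite(f"pics/{n}0.png",cv2.cvtColor(im,cv2.COLOR_RGB2BGR)); print(n,r.camera_info(n))
E
```

```text
pics
{'clock': 0.0, 'qpos': array([-1.15041305e+00,  3.53635178e-01,  1.63416515e+00, -2.29826076e-06,
        1.15516645e+00, -2.39104802e-03]), 'qvel': array([ 7.16563568e-04,  4.28998788e-04,  1.43803452e-03,  4.75343229e-04,
       -7.94006607e-05,  4.66454801e-04]), 'joint_efforts': array([-9.95252558e-04, -6.05247474e+01, -3.42056394e+01,  3.69322015e-05,
        9.52644245e-03,  2.44294398e-05]), 'eef_pos': array([ 256.24014301, -569.5289823 ,  230.55649716]), 'tcp_rot': array([-3.14021853e+00, -1.18428565e-06,  4.22775258e-01]), 'contact_force': array([ 0.73222361,  0.26040331, -0.08085583]), 'wrist_torque': array([-0.00241633, -0.00274573,  0.02474586]), 'opening': 0.9969166445651366}
scene {'K': array([[503.40284352,   0.        , 273.56521084],
       [  0.        , 503.40284352, 217.33222939],
       [  0.        ,   0.        ,   1.        ]]), 'rvec': array([ 0.83666323,  2.74505703, -0.80090275]), 'tvec': array([ 452.84044108, -206.83642253, 2107.98474299])}
top {'K': array([[489.36558542,   0.        , 279.9386734 ],
       [  0.        , 489.36558542, 212.97676211],
       [  0.        ,   0.        ,   1.        ]]), 'rvec': array([ 2.1725308 , -2.13650807,  0.12612243]), 'tvec': array([  26.28385868,  576.06287797, 1562.49740941])}
wrist {'K': array([[295.35574602,   0.        , 277.56264598],
       [  0.        , 295.35574602, 213.23866311],
       [  0.        ,   0.        ,   1.        ]]), 'rvec': array([-2.40145915,  1.5521173 ,  0.25555307]), 'tvec': array([-624.69393731,  -41.88752466,  381.64581416])}
```

View pics/scene0.png

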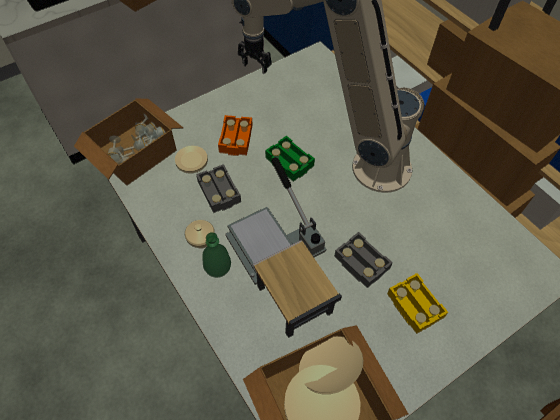

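View pics/top0.png

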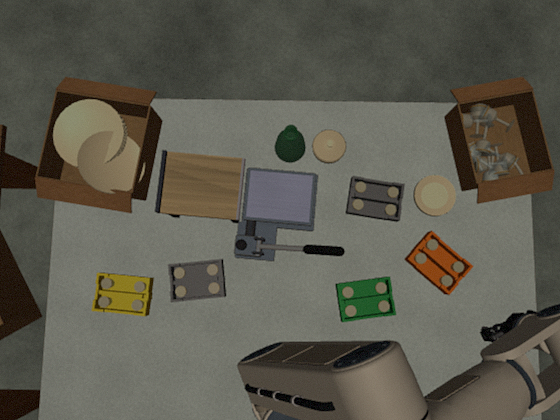

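View pics/wrist0.png

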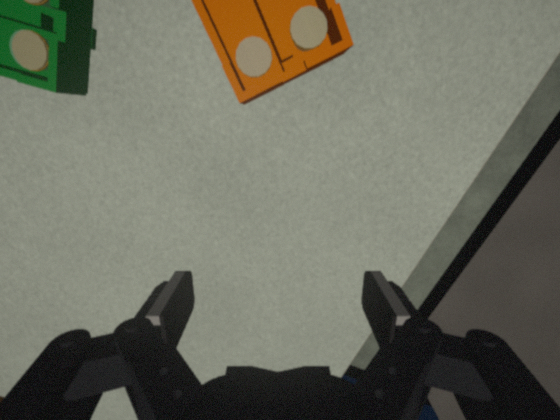

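```bash
cat > h.py <<'E'
from rig import r
import cv2,numpy as np
def cam(n):
    c=r.camera_info(n); R=cv2.Rodrigues(np.array(c['rvec'],float))[0]; return np.array(c['K']),R,np.array(c['tvec'],float)
def at(c,u,v,z):
    K,R,t=c; d=R.T@np.linalg.solve(K,[u,v,1]); o=-R.T@t
    return o+d*(z-o[2])/d[2]
def pj(c,P):
    K,R,t=c; p=(R@np.asarray(P,float).T).T+t; p=(K@p.T).T; return p[:,:2]/p[:,2:]
def grab(n,f,crop=None,s=1):
    c=cam(n); im=cv2.cvtColor(r.grab_frame(n),cv2.COLOR_RGB2BGR); cv2.imwrite(f'pics/{f}_full.png',im)
    save(im,f,crop,s); return c,im
def save(im,f,crop=None,s=1,g=1.0):
    if crop: a,b,w,h=crop; im=im[b:b+h,a:a+w]
    im=cv2.resize(im,None,fx=s,fy=s,interpolation=cv2.INTER_CUBIC)
    im=np.clip(im*g,0,255).astype(np.uint8); cv2.imwrite(f'pics/{f}.png',im)
E
python3 - <<'E'
from h import *
im=cv2.imread('pics/top0.png')
save(im,'t_a',(150,140,200,150),4,1.5)
save(im,'t_b',(330,160,80,70),8,1.8)
save(im,'t_c',(155,245,80,70),8,1.8)
im=cv2.imread('pics/scene0.png')
save(im,'s_b',(190,155,60,60),8,1.8)
save(im,'s_c',(325,225,80,70),8,1.8)
E
```

```text
(no output)
```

View pics/t_a.png

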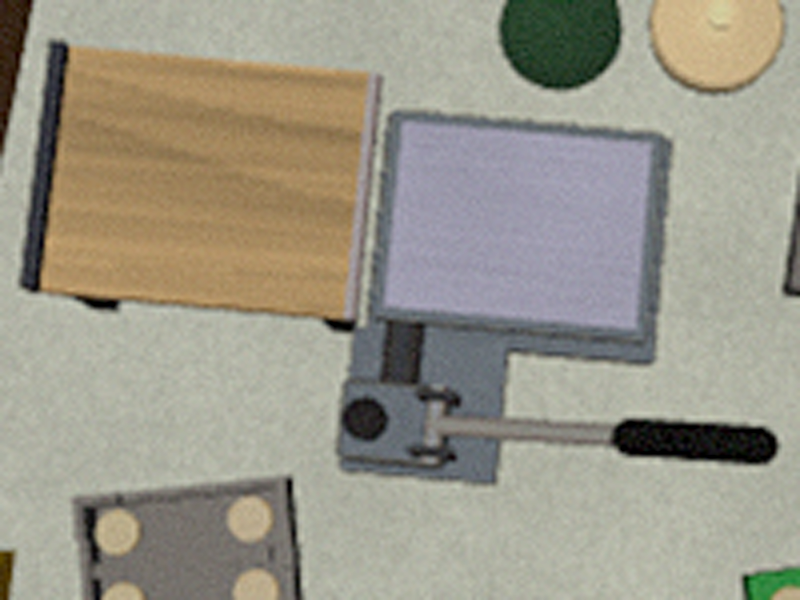

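View pics/t_b.png

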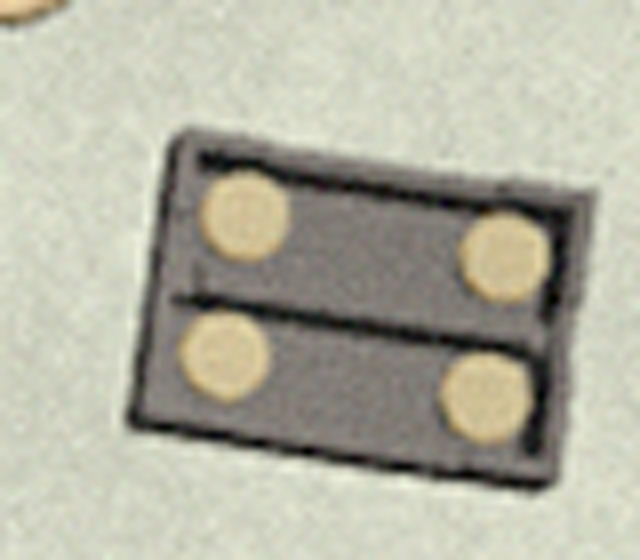

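View pics/t_c.png

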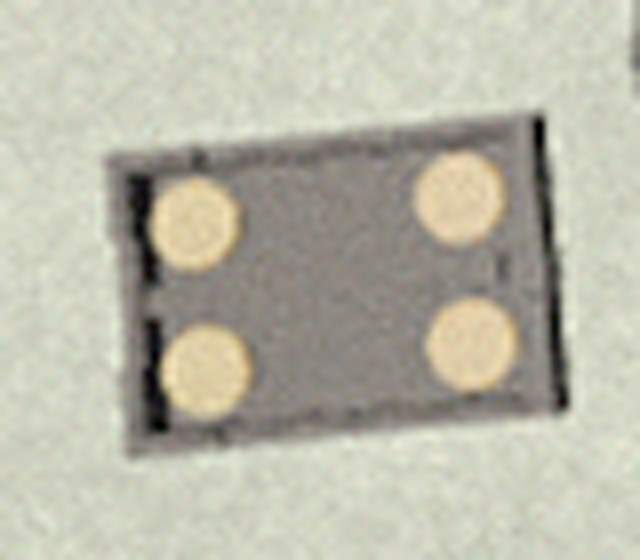

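View pics/s_b.png

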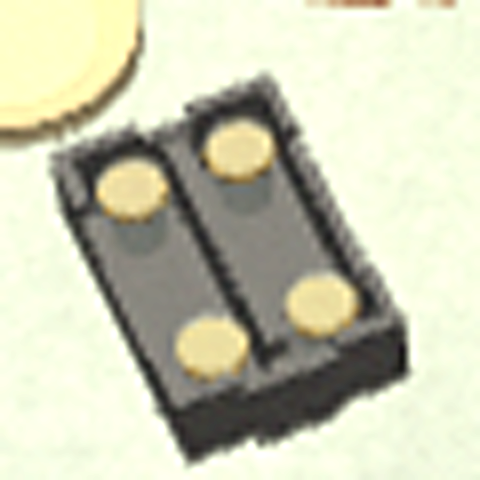

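View pics/s_c.png

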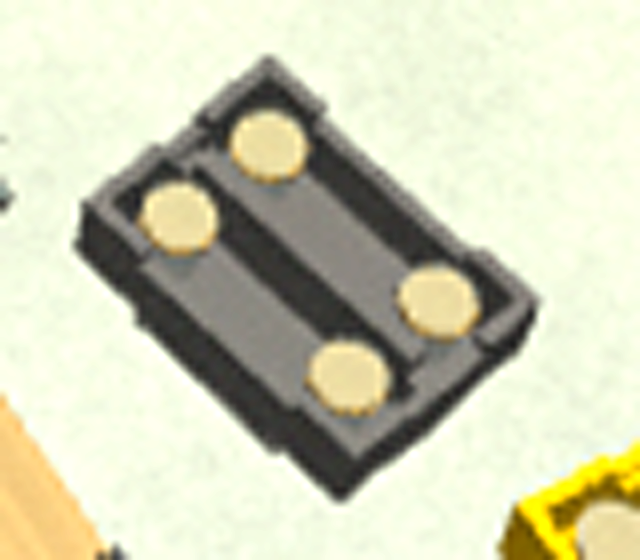

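Run:
```python
from h import *
c=cam('top'); s=cam('scene')
def L(c,pts,o,k,z):
    P=np.array([at(c,o[0]+u/k,o[1]+v/k,z)[:2] for u,v in pts]); return P
np.set_printoptions(precision=1,suppress=True)
def rep(n,P,ends):
    print(n,P.tolist() if 0 else P.round(1).tolist(),'mean',P.mean(0))
    for i in range(len(P)): print('  ',np.linalg.norm(P[i]-P[(i+1)%len(P)]).round(1), np.arctan2(*(P[(i+1)%len(P)]-P[i])[::-1]).round(3))
rep('B corners',L(c,[(183,133),(595,190),(545,480),(130,420)],(330,160),8,62),0)
rep('B glass',L(c,[(245,216),(505,257),(487,397),(225,355)],(330,160),8,62),0)
rep('C corners',L(c,[(107,155),(535,118),(560,408),(130,453)],(155,245),8,62),0)
rep('C glass',L(c,[(195,224),(460,197),(472,344),(206,370)],(155,245),8,62),0)
rep('sB corners',L(s,[(55,160),(268,78),(405,320),(185,408)],(190,155),8,62),0)
rep('sC corners',L(s,[(85,203),(267,58),(538,302),(345,455)],(325,225),8,62),0)
rep('deck in',L(c,[(400,120),(655,138),(638,328),(383,308)],(150,140),4,85),0)
rep('deck out',L(c,[(393,112),(668,135),(652,340),(372,315)],(150,140),4,85),0)
rep('counter',L(c,[(68,47),(382,75),(355,320),(40,290)],(150,140),4,161.5),0)
rep('button',L(c,[(364,418)],(150,140),4,106),0)
rep('grip',L(c,[(615,433),(775,445)],(150,140),4,205),0)
rep('yellow',L(c,[(96,273),(152,275),(152,316),(94,312)],(0,0),1,62),0)
rep('green',L(c,[(336,284),(390,277),(396,316),(340,322)],(0,0),1,62),0)
rep('sugar',L(c,[(329,145)],(0,0),1,80),0)
rep('saucers',L(c,[(435,195)],(0,0),1,36),0)
rep('dec',L(c,[(290,146)],(0,0),1,100),0)
```

```text
B corners [[694.8, -198.5], [674.0, -364.7], [555.8, -343.0], [577.3, -177.1]] mean [ 625.5 -270.8]
   167.5 -1.695
   120.2 2.96
   167.3 1.442
   119.4 -0.18
B glass [[661.1, -223.4], [646.0, -328.1], [589.0, -320.2], [604.3, -215.2]] mean [ 625.1 -271.7]
   105.7 -1.714
   57.6 3.005
   106.1 1.426
   57.4 -0.144
C corners [[402.1, 387.0], [419.6, 217.6], [306.2, 204.1], [285.8, 372.7]] mean [353.4 295.3]
   170.4 -1.468
   114.2 -3.024
   169.8 1.691
   117.2 0.122
C glass [[375.5, 350.9], [387.9, 246.3], [330.5, 239.6], [318.5, 344.1]] mean [353.1 295.2]
   105.3 -1.453
   57.9 -3.026
   105.2 1.684
   57.4 0.118
sB corners [[676.9, -353.8], [561.9, -339.2], [583.4, -173.4], [698.1, -188.5]] mean [ 630.1 -263.7]
   115.9 3.015
   167.2 1.442
   115.7 -0.131
   166.7 -1.698
sC corners [[426.9, 227.4], [310.0, 213.8], [289.8, 380.3], [409.4, 390.2]] mean [359.  302.9]
   117.7 -3.026
   167.7 1.691
   120.0 0.083
   163.7 -1.464
deck in [[706.4, 133.7], [695.0, -70.3], [542.3, -58.2], [554.8, 143.4]] mean [624.6  37.1]
   204.4 -1.627
   153.2 3.063
   202.1 1.509
   151.9 -0.064

[... 223 characters left out ...]
1]] mean [640.  270.2]
   241.4 -1.646
   188.8 3.06
   238.6 1.492
   187.9 -0.067
button [[466.5, 154.3]] mean [466.5 154.3]
   0.0 0.0
grip [[452.9, -36.0], [446.2, -151.5]] mean [449.6 -93.7]
   115.7 -1.629
   115.7 1.513
yellow [[371.0, 615.5], [367.8, 437.4], [240.4, 431.1], [249.5, 614.0]] mean [307.2 524.5]
   178.1 -1.589
   127.6 -3.092
   183.2 1.521
   121.5 0.012
green [[349.6, -144.9], [374.4, -315.1], [253.8, -332.6], [232.3, -157.7]] mean [ 302.5 -237.6]
   172.1 -1.426
   121.9 -2.998
   176.2 1.693
   118.0 0.109
sugar [[793.8, -119.0]] mean [ 793.8 -119. ]
   0.0 0.0
saucers [[643.1, -470.8]] mean [ 643.1 -470.8]
   0.0 0.0
dec [[783.2, 7.0]] mean [783.2   7. ]
   0.0 0.0
```

>>> {"fn": "jog_arm", "kwargs": {
  "increments": "0 0 0 0 0 -0.145 1;0 0 0 0 0 -0.145 1;0 0 0 0 0 -0.145 1;0 0 0 0 0 -0.145 1;0 0 0 0 0 -0.145 1;0 0 0 0 0 -0.145 1;0 0 0 0 0 -0.142 1;0 0 0 0 0 0 1",
  "squeeze": 40
}}

```text
clock: 0.95
eef_pos: [256.3, -569.8, 231.0]
tcp_rot: [-3.141, -0.0, 1.437]
contact_force: [-0.3, -0.6, -0.6]
opening: 0.997
```

```bash
cat >> h.py <<'E'
def go(x,y,z,yaw=None):
    s=r.sense(); p=np.array(s['eef_pos']); ro=s['tcp_rot']
    from scipy.spatial.transform import Rotation as Ro
    R=Ro.from_euler('xyz',ro)
    d=R.inv().apply(np.array([x,y,z])-p)/10
    Rt=Ro.from_euler('xyz',[np.pi,0,ro[2] if yaw is None else yaw])
    rv=(R.inv()*Rt).as_rotvec()
    print('t',round(s['clock'],2),'pos',p.round(1),'rot',np.round(ro,3),'F',np.round(s['contact_force'],1),'open',round(s['opening'],3))
    print('tool cm',d.round(2),'rotvec',rv.round(3))
E
python3 -c "
from h import *
go(625,-272,231,1.435)"
```

```text
t 0.95 pos [ 256.3 -569.8  231. ] rot [-3.141 -0.     1.437] F [-0.3 -0.6 -0.6] open 0.997
tool cm [3.444e+01 3.256e+01 1.000e-02] rotvec [-0.    -0.     0.002]
```

>>> {"fn": "jog_arm", "kwargs": {
  "increments": "3.4 3.2 0 0 0 0 1;3.4 3.2 0 0 0 0 1;3.4 3.2 0 0 0 0 1;3.4 3.2 0 0 0 0 1;3.4 3.2 0 0 0 0 1;3.4 3.2 0 0 0 0 1;3.4 3.2 0 0 0 0 1;3.4 3.2 0 0 0 0 1"
}}

```text
clock: 1.75
eef_pos: [548.2, -333.7, 231.3]
tcp_rot: [-3.142, 0.0, 1.43]
contact_force: [0.3, -0.0, 0.1]
opening: 1.0
```

>>> {"fn": "jog_arm", "kwargs": {
  "increments": "1 3 0 0 0 0 1;1 3 0 0 0 0 1;1.2 0.9 0 0 0 0 1;0 0 0 0 0 0 1;0 0 0 0 0 0 1;0 0 0 0 0 0 1;0 0 0 0 0 0 1;0 0 0 0 0 0 1"
}}

```text
clock: 2.55
eef_pos: [619.0, -313.4, 231.6]
tcp_rot: [3.141, 0.0, 1.434]
contact_force: [0.2, 0.2, 0.2]
opening: 0.999
```

```bash
python3 -c "
from h import *
go(625,-272,150,1.435)
c,im=grab('wrist','w1'); print(-c[1].T@c[2])
grab('top','t1');grab('scene','s1')"
```

```text
t 2.55 pos [ 619.  -313.4  231.6] rot [3.141 0.    1.434] F [0.2 0.2 0.2] open 0.999
tool cm [4.19 0.03 8.16] rotvec [ 0.     0.    -0.001]
[ 630.03539107 -232.5272012   374.96834132]
```

View pics/w1.png

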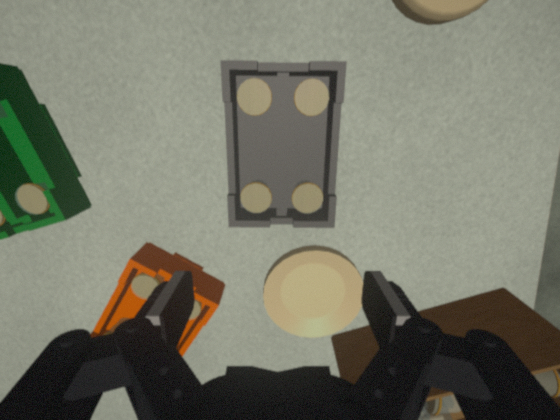

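View pics/t1.png

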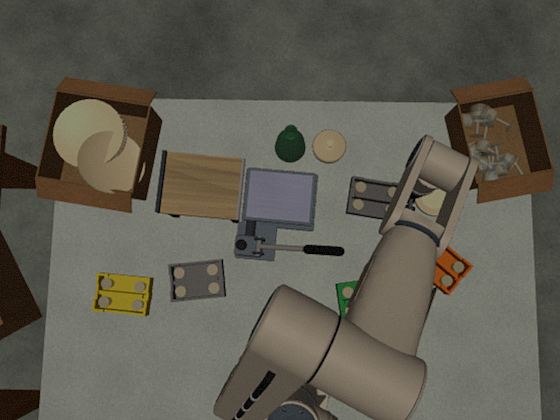

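View pics/s1.png

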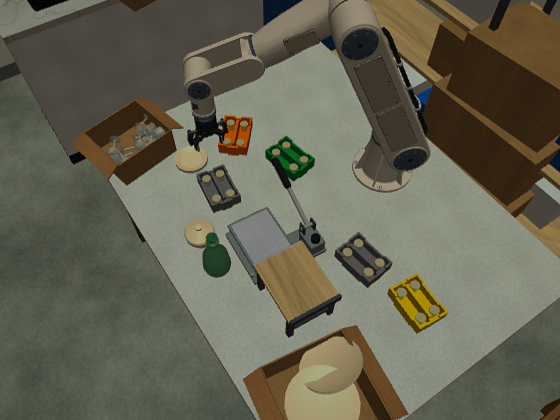

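```bash
cat >> h.py <<'E'
def model(x,y,yaw,z0=0):
    c,s=np.cos(yaw),np.sin(yaw)
    pts=[(85,60,62),(85,-60,62),(-85,-60,62),(-85,60,62),(85,25,62),(85,-25,62),(-85,13,62),(-85,-13,62),(-25,60,62)]
    return np.array([(x+c*a-s*b,y+s*a+c*b,z+z0) for a,b,z in pts])
def fit(c,px,idx,z0=0,x0=(0,0,0)):
    from scipy.optimize import least_squares
    f=lambda q:(pj(c,model(*q,z0)[idx])-np.array(px,float)).ravel()
    q=least_squares(f,x0).x; print('fit',q.round([1,1,4][0]),'yaw',q[2].round(4),'res',f(q).round(1)); return q
E
python3 - <<'E'
from h import *
im=cv2.imread('pics/w1_full.png'); save(im,'w1z',(205,45,160,200),3.9 if 0 else 3,1.6)
E
```

```text
(no output)
```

View pics/w1z.png

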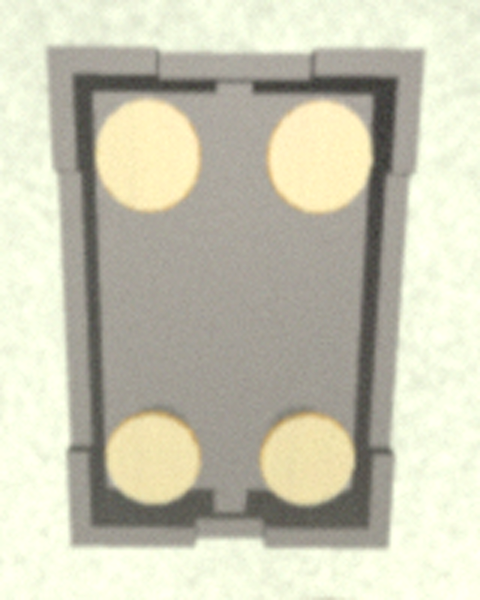

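Run:
```python
from h import *
c=cam('wrist')
px=np.array([(48,48),(424,50),(390,546),(71,545),(158,51),(313,51),(196,546),(264,547)])/3+[205,45]
q=fit(c,px,list(range(8)),0,(625,-271,1.435))
go(q[0],q[1],150,q[2])
```

```text
fit [ 630.9 -270.     1.4] yaw 1.429 res [-0.4 -0.1  0.2 -0.  -0.4  0.9  0.3  0.7 -0.3 -0.9  0.5 -0.6  0.   0.6
  0.2  0.3]
t 2.7 pos [ 619.3 -313.2  231.4] rot [3.142 0.    1.434] F [ 0.4 -0.1  0.2] open 0.996
tool cm [4.43 0.55 8.14] rotvec [0.    0.    0.005]
```

>>> {"fn": "jog_arm", "kwargs": {
  "increments": "2.2 0.3 0 0 0 0.005 0.18;2.23 0.25 0 0 0 0 0.18;0 0 3 0 0 0 0.18;0 0 3 0 0 0 0.18;0 0 3 0 0 0 0.18;0 0 2 0 0 0 0.18;0 0 0 0 0 0 0.18;0 0 0 0 0 0 0.18"
}}

```text
clock: 3.5
eef_pos: [631.4, -269.9, 121.6]
tcp_rot: [-3.141, -0.0, 1.43]
contact_force: [-0.1, 0.4, 1.4]
opening: 0.589
```

```bash
python3 -c "
from h import *
go(630.9,-270,24,1.429)
c,im=grab('wrist','w2')"
```

```text
t 3.5 pos [ 631.4 -269.9  121.6] rot [-3.141 -0.     1.43 ] F [-0.1  0.4  1.4] open 0.589
tool cm [-0.02 -0.04  9.76] rotvec [-0.    -0.     0.001]
```

View pics/w2.png

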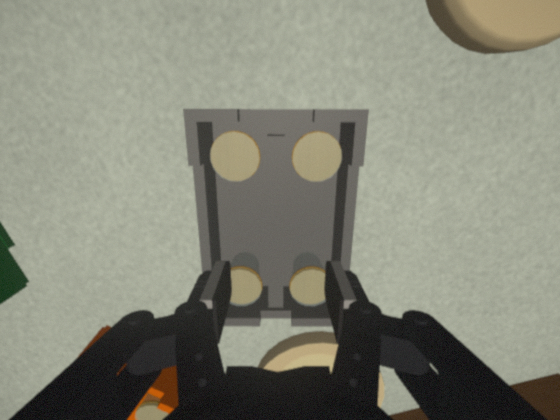

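>>> {"fn": "jog_arm", "kwargs": {
  "increments": "0 0 2 0 0 0 0.18;0 0 2 0 0 0 0.18;0 0 2 0 0 0 0.18;0 0 1.5 0 0 0 0.18;0 0 1.2 0 0 0 0.18;0 0 1.0 0 0 0 0.18;0 0 0 0 0 0 0.18;0 0 0 0 0 0 0.18"
}}

```text
clock: 4.35
eef_pos: [631.5, -269.9, 24.6]
tcp_rot: [3.141, 0.0, 1.43]
contact_force: [-0.0, 0.5, 0.1]
opening: 0.592
```

>>> {"fn": "jog_arm", "kwargs": {
  "increments": "0 0 0 0 0 0 -0.2;0 0 0 0 0 0 -0.4;0 0 0 0 0 0 -0.6;0 0 0 0 0 0 -0.8;0 0 0 0 0 0 -1;0 0 0 0 0 0 -1;0 0 0 0 0 0 -1;0 0 0 0 0 0 -1"
}}

```text
clock: 5.15
eef_pos: [631.4, -269.8, 24.8]
tcp_rot: [3.141, 0.0, 1.43]
contact_force: [-1.6, 0.7, 6.2]
opening: 0.136
```

>>> {"fn": "jog_arm", "kwargs": {
  "increments": "0 0 -1 0 0 0 -1;0 0 -2 0 0 0 -1;0 0 -3 0 0 0 -1;0 0 -3 0 0 0 -1;0 0 -3 0 0 0 -1;0 0 -3 0 0 0 -1;0 0 0 0 0 0 -1;0 0 0 0 0 0 -1"
}}

```text
clock: 5.95
eef_pos: [631.0, -269.6, 174.0]
tcp_rot: [3.141, 0.0, 1.43]
contact_force: [-0.5, -0.1, -5.8]
opening: 0.135
```

```bash
python3 -c "
from h import *
go(624,36,175,1.501)
grab('wrist','w3')"
```

```text
t 5.95 pos [ 631.  -269.6  174. ] rot [3.141 0.    1.43 ] F [-0.5 -0.1 -5.8] open 0.135
tool cm [30.16 -4.98 -0.1 ] rotvec [ 0.     0.    -0.071]
```

View pics/w3.png

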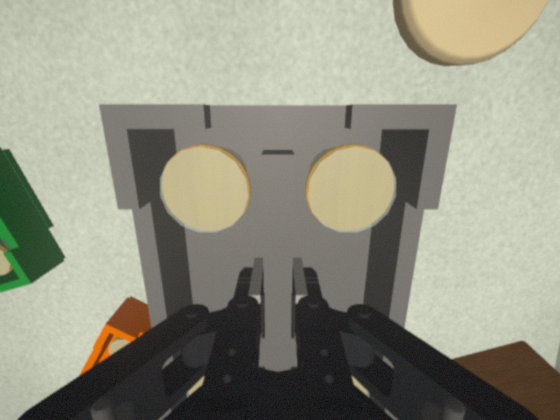

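>>> {"fn": "jog_arm", "kwargs": {
  "increments": "2.5 -0.4 0 0 0 -0.07 -1;4 -0.9 0 0 0 0 -1;4 -0.9 0 0 0 0 -1;4 -0.9 0 0 0 0 -1;4 -0.9 0 0 0 0 -1;4 -0.9 0 0 0 0 -1;4 -0.9 0 0 0 0 -1;2.5 -0.4 0 0 0 0 -1"
}}

```text
clock: 6.8
eef_pos: [589.4, 26.6, 172.0]
tcp_rot: [-3.137, -0.0, 1.501]
contact_force: [0.8, -1.1, -5.7]
opening: 0.138
```

```bash
python3 -c "
from h import *
go(627,36,175,1.501)
grab('wrist','w4')
grab('top','t4')"
```

```text
t 6.8 pos [589.4  26.6 172. ] rot [-3.137 -0.     1.501] F [ 0.8 -1.1 -5.7] open 0.138
tool cm [ 1.2   3.69 -0.32] rotvec [-0.004 -0.    -0.   ]
```

View pics/w4.png

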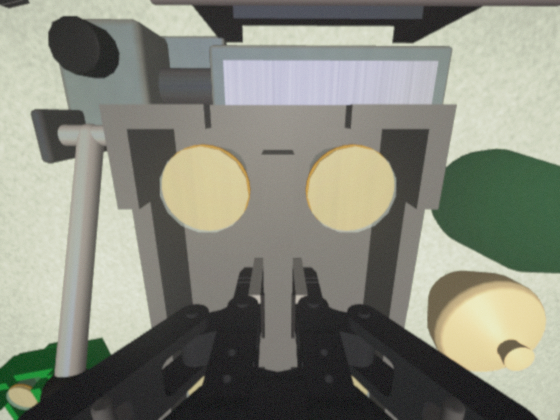

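View pics/t4.png

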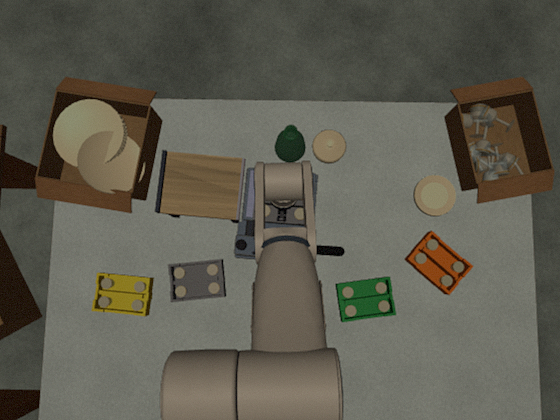

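```bash
python3 -c "
from h import *
c=cam('wrist')
a=at(c,211,46,85);b=at(c,451,46,85);print(a,b,np.hypot(*(a-b)[:2]),np.arctan2(*(b-a)[1::-1]))
m=(a+b)/2;d=np.array([np.cos(1.501),np.sin(1.501)]);print('deck',m[:2]-110*d)
print('button',at(c,73,43,106))
"; python3 -c "
import sys;sys.path.insert(0,'.')
from h import *
im=cv2.imread('pics/w4_full.png');save(im,'/../pics/w4z',(30,0,440,130),1.8,1.5)"
```

```text
[552.17445162 156.34751874  85.        ] [717.69967332 145.00320583  85.        ] 165.91350895770668 -0.06842824898899912
deck [627.26569861  40.94318753]
button [469.83060478 159.58328932 106.        ]
```

View pics/w4z.png

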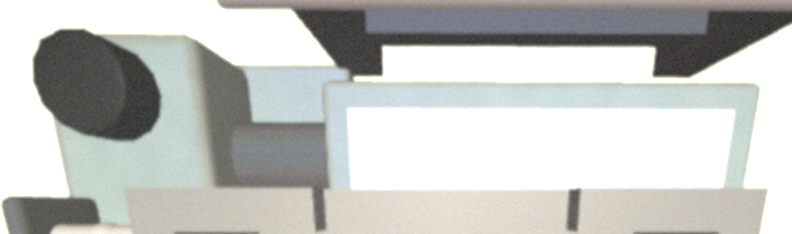

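>>> {"fn": "jog_arm", "kwargs": {
  "increments": "0.6 2 0 0 0 0 -1;0.8 1.8 0 0 0 0 -1;0 0 0 0 0 0 -1;0 0 1.2 0 0 0 -1;0 0 1.5 0 0 0 -1;0 0 1.5 0 0 0 -1;0 0 0.8 0 0 0 -1;0 0 0 0 0 0 -1"
}}

```text
clock: 7.7
eef_pos: [629.1, 35.1, 122.1]
tcp_rot: [-3.138, 0.0, 1.5]
contact_force: [-0.5, -0.7, -4.3]
opening: 0.132
```

```bash
python3 -c "
from h import *
go(628,39,110,1.501)"
```

```text
t 7.7 pos [629.1  35.1 122.1] rot [-3.138  0.     1.5  ] F [-0.5 -0.7 -4.3] open 0.132
tool cm [ 0.39 -0.13  1.21] rotvec [-0.004  0.    -0.001]
```

>>> {"fn": "jog_arm", "kwargs": {
  "increments": "0.3 -0.1 0.3 -0.004 0 0 -1;0 0 0.3 0 0 0 -1;0 0 0.3 0 0 0 -1;0 0 0.2 0 0 0 -1;0 0 0.1 0 0 0 -1;0 0 0 0 0 0 -1;0 0 0 0 0 0 -1;0 0 0 0 0 0 -1"
}}

```text
clock: 8.5
eef_pos: [630.0, 38.4, 112.4]
tcp_rot: [3.137, -0.0, 1.5]
contact_force: [-0.3, 0.3, -5.1]
opening: 0.135
```

>>> {"fn": "jog_arm", "kwargs": {
  "increments": "0 0 0.1 0.003 0 0 -1;0 0 0.1 0 0 0 -1;0 0 0.1 0 0 0 -1;0 0 0 0 0 0 -1;0 0 0 0 0 0 -0.7;0 0 0 0 0 0 -0.3;0 0 0 0 0 0 0.18;0 0 0 0 0 0 0.18"
}}

```text
clock: 9.3
eef_pos: [630.0, 38.4, 109.4]
tcp_rot: [3.14, -0.0, 1.5]
contact_force: [0.4, 0.3, -0.5]
opening: 0.591
```

>>> {"fn": "jog_arm", "kwargs": {
  "increments": "0 0 0 0 0 0 0.18;0 0 -1.5 0 0 0 0.18;0 0 -3 0 0 0 0.18;0 0 -3 0 0 0 0.18;0 0 -3 0 0 0 0.18;-1 0 -2 0 0 0 0.18;-1 0 -1 0 0 0 0.18;0 0 0 0 0 0 0.18"
}}

```text
clock: 10.1
eef_pos: [629.0, 17.3, 246.3]
tcp_rot: [3.138, 0.0, 1.499]
contact_force: [1.2, -1.3, 0.5]
opening: 0.59
```

```bash
python3 -c "
from h import *
go(628,39,240,1.501)
grab('wrist','w5')
im=cv2.imread('pics/w5_full.png'); save(im,'w5z',(140,0,280,300),2,1.4)
"
```

```text
t 10.1 pos [629.   17.3 246.3] rot [3.138 0.    1.499] F [ 1.2 -1.3  0.5] open 0.59
tool cm [ 2.15 -0.26  0.63] rotvec [ 0.004  0.    -0.002]
```

View pics/w5.png

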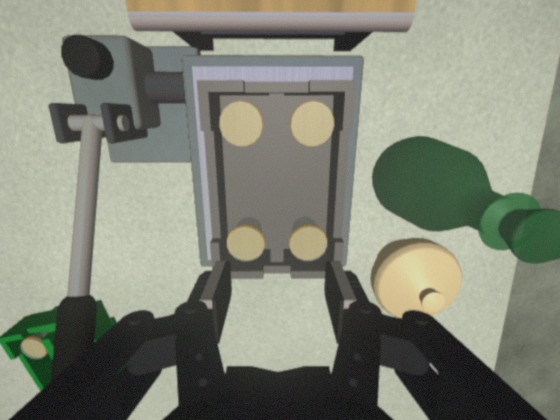

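View pics/w5z.png

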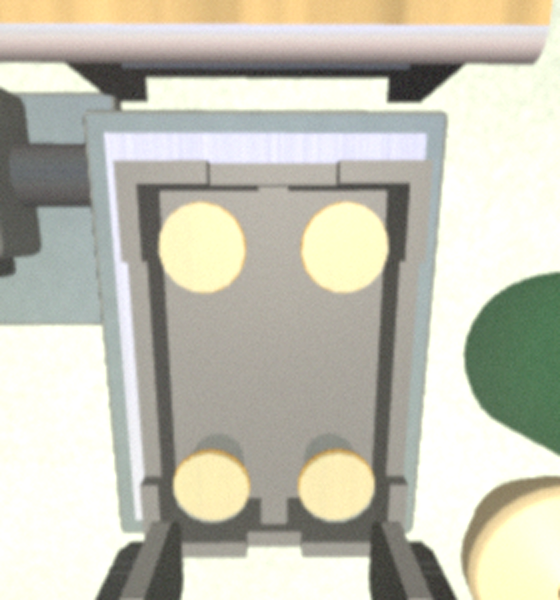

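Run:
```python
from h import *
c=cam('wrist')
px=np.array([(115,162),(433,162),(209,162),(340,162),(247,556),(302,556)])/2+[140,0]
q=fit(c,px,[0,1,4,5,6,7],85,(629,38,1.5))
a=at(c,140+85/2,113/2,85);b=at(c,140+447/2,113/2,85);print(a,b,np.hypot(*(a-b)[:2]))
d=np.array([np.cos(1.501),np.sin(1.501)]);print('deck',((a+b)/2)[:2]-110*d)
print('button',at(c,86,54,106))
```

```text
fit [629.9  38.2   1.5] yaw 1.499 res [-0.6 -0.5  0.8 -0.5 -0.8 -0.5  0.5 -0.5 -0.2  1.6  0.2  1.6]
[551.25337424 155.44690182  85.        ] [717.16776398 143.57799818  85.        ] 166.3383767957913
deck [626.53920524  39.78027524]
button [475.37556404 159.307216   106.        ]
```

```bash
python3 -c "
from h import *
go(357,255,235,1.688)"
```

```text
t 10.15 pos [628.3  17.9 244.8] rot [ 3.14  -0.     1.499] F [ 0.2  0.4 -1. ] open 0.591
tool cm [ 21.7  -28.77   0.93] rotvec [ 0.002  0.    -0.189]
```

>>> {"fn": "jog_arm", "kwargs": {
  "increments": "2 -2.6 0 0 0 0 0.18;2.7 -3.6 0 0 0 0 0.18;2.7 -3.6 0 0 0 0 0.18;2.7 -3.6 0 0 0 0 0.18;2.7 -3.6 0 0 0 0 0.18;2.7 -3.6 0 0 0 0 0.18;2.7 -3.6 0 0 0 0 0.18;2.7 -3.6 0.9 0 0 0 0.18"
}}

```text
clock: 10.95
eef_pos: [364.2, 247.6, 234.5]
tcp_rot: [3.141, -0.0, 1.499]
contact_force: [0.4, 0.7, -0.1]
opening: 0.59
```

>>> {"fn": "jog_arm", "kwargs": {
  "increments": "0.8 -1 0 0 0 0 0.18;0 0 0 0 0 -0.1 0.18;0 0 0 0 0 -0.09 0.18;0 0 0 0 0 0 0.18;0 0 0 0 0 0 0.18;0 0 0 0 0 0 0.18;0 0 0 0 0 0 0.18;0 0 0 0 0 0 0.18"
}}

```text
clock: 11.75
eef_pos: [356.6, 255.2, 234.9]
tcp_rot: [3.141, 0.0, 1.689]
contact_force: [0.1, -0.4, 0.2]
opening: 0.591
```

```bash
python3 -c "
from h import *
go(357,255,235,1.688)
grab('wrist','w6')
im=cv2.imread('pics/w6_full.png'); save(im,'w6z',(160,20,240,300),2,1.4)
"
```

```text
t 11.75 pos [356.6 255.2 234.9] rot [3.141 0.    1.689] F [ 0.1 -0.4  0.2] open 0.591
tool cm [-0.02  0.04 -0.01] rotvec [0.001 0.    0.001]
```

View pics/w6.png

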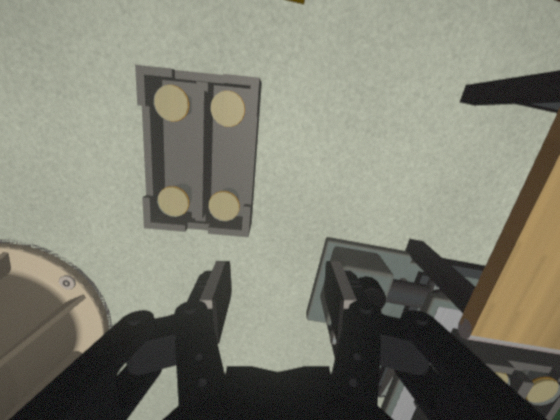

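View pics/w6z.png

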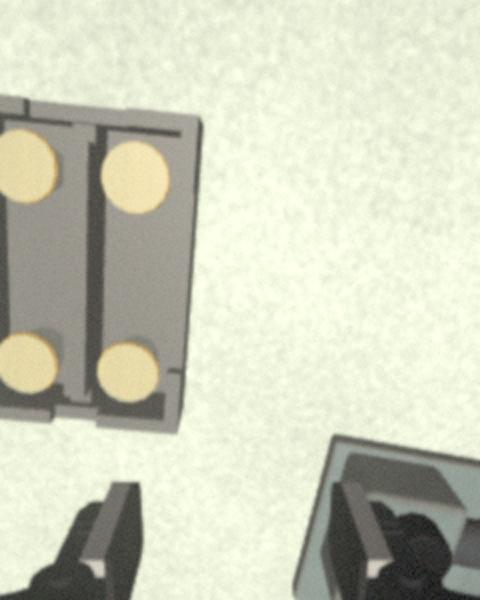

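```bash
python3 -c "
from h import *
im=cv2.imread('pics/w6_full.png'); save(im,'w6z',(120,50,160,200),3,1.4)
"
```

```text
(no output)
```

View pics/w6z.png

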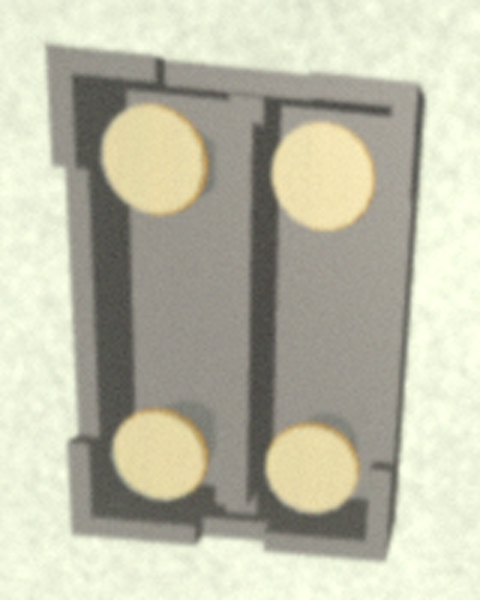

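Run:
```python
from h import *
c=cam('wrist')
px=np.array([(47,45),(418,86),(386,559),(72,533),(160,58),(196,543),(265,549)])/3+[120,50]
q=fit(c,px,[0,1,2,3,4,6,7],0,(329,295,1.6))
go(q[0],q[1],125,q[2])
```

```text
fit [268.  281.2   1.6] yaw 1.5924 res [ 0.4 -0.3  0.6 -0.8 -0.1  0.9  0.2  0.3 -0.8 -0.7  0.   0.6 -0.3  0.6]
t 11.8 pos [356.5 255.2 235. ] rot [3.141 0.    1.689] F [ 0.3 -0.7 -0.7] open 0.59
tool cm [ 3.63 -8.5  10.99] rotvec [0.001 0.    0.097]
```

>>> {"fn": "jog_arm", "kwargs": {
  "increments": "1.8 -4.2 0 0 0 0 0.18;1.83 -4.3 0 0 0 0 0.18;0 0 0 0 0 0.097 0.18;0 0 2 0 0 0 0.18;0 0 3 0 0 0 0.18;0 0 2 0 0 0 0.18;0 0 0 0 0 0 0.18;0 0 0 0 0 0 0.18"
}}

```text
clock: 12.6
eef_pos: [267.9, 281.3, 165.2]
tcp_rot: [3.141, 0.0, 1.593]
contact_force: [-0.4, 0.3, -0.1]
opening: 0.587
```

```bash
python3 -c "
from h import *
go(268,281.2,25,1.592)
grab('wrist','w7')
"
```

```text
t 12.6 pos [267.9 281.3 165.2] rot [3.141 0.    1.593] F [-0.4  0.3 -0.1] open 0.587
tool cm [-0.    0.   14.02] rotvec [0.001 0.    0.001]
```

View pics/w7.png

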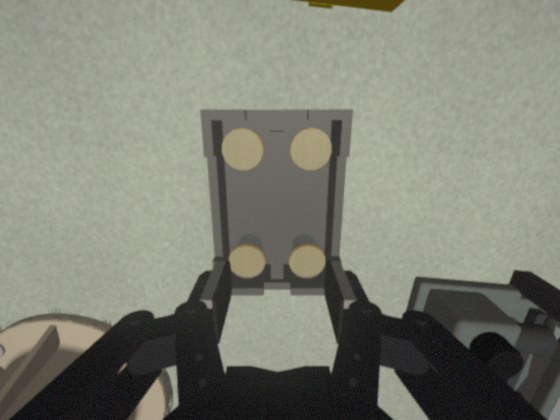

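Crate C is well centred under the gripper (end edge level at row 110, web at column ~277). Descend and grip.

>>> {"fn": "jog_arm", "kwargs": {
  "increments": "0 0 2.5 0 0 0 0.18;0 0 3 0 0 0 0.18;0 0 3 0 0 0 0.18;0 0 2.5 0 0 0 0.18;0 0 2 0 0 0 0.18;0 0 1.0 0 0 0 0.18;0 0 0 0 0 0 0.18;0 0 0 0 0 0 0.18"
}}

```text
clock: 13.45
eef_pos: [268.6, 281.8, 25.7]
tcp_rot: [3.14, -0.001, 1.593]
contact_force: [0.7, -0.3, -0.2]
opening: 0.592
```

>>> {"fn": "jog_arm", "kwargs": {
  "increments": "0 0 0 0 0 0 -0.2;0 0 0 0 0 0 -0.4;0 0 0 0 0 0 -0.6;0 0 0 0 0 0 -0.8;0 0 0 0 0 0 -1;0 0 0 0 0 0 -1;0 0 0 0 0 0 -1;0 0 0 0 0 0 -1"
}}

```text
clock: 14.25
eef_pos: [268.1, 281.4, 25.4]
tcp_rot: [3.14, -0.0, 1.593]
contact_force: [-1.5, -1.4, 9.3]
opening: 0.137
```

>>> {"fn": "jog_arm", "kwargs": {
  "increments": "0 0 -1 0 0 0 -1;0 0 -2 0 0 0 -1;0 0 -4 0 0 0 -1;0 0 -4 0 0 0 -1;0 0 -4 0 0 0 -1;0 0 -4 0 0 0 -1;0 0 -3 0 0 0 -1;0 0 0 0 0 0 -1"
}}

```text
clock: 15.05
eef_pos: [268.9, 282.5, 248.7]
tcp_rot: [3.136, -0.005, 1.593]
contact_force: [0.3, 0.9, -6.8]
opening: 0.133
```

```bash
python3 -c "
from h import *
go(630,38.3,246,1.499)
grab('wrist','w8')
"
```

```text
t 15.05 pos [268.9 282.5 248.7] rot [ 3.136 -0.005  1.593] F [ 0.3  0.9 -6.8] open 0.133
tool cm [-25.2   35.56   0.36] rotvec [ 0.006 -0.005  0.094]
```

View pics/w8.png

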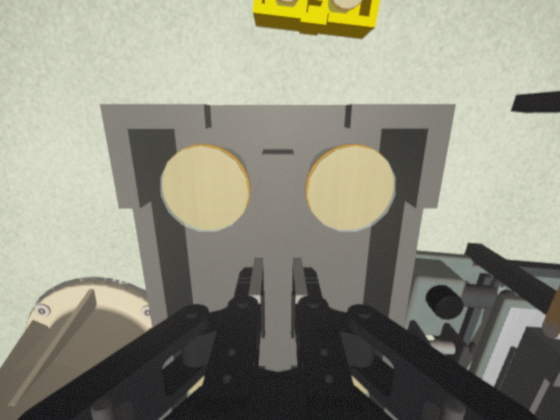

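>>> {"fn": "jog_arm", "kwargs": {
  "increments": "-1.5 2.1 0 0 0 0 -1;-2.5 3.5 0 0 0 0 -1;-2.5 3.5 0 0 0 0 -1;-2.5 3.5 0 0 0 0 -1;-2.5 3.5 0 0 0 0 -1;-2.5 3.5 0 0 0 0 -1;-2.5 3.5 0 0 0 0 -1;-2.5 3.5 0 0 0 0 -1"
}}

```text
clock: 15.9
eef_pos: [537.4, 95.5, 242.1]
tcp_rot: [-3.138, 0.001, 1.592]
contact_force: [0.1, 1.0, -5.7]
opening: 0.134
```

>>> {"fn": "jog_arm", "kwargs": {
  "increments": "-2.5 3.5 0 0 0 0 -1;-2 2.9 0 0 0 0 -1;-1 1.5 0 0 0 0 -1;0 0 0 0 0 0.05 -1;0 0 0 0 0 0.044 -1;0 0 0 0 0 0 -1;0 0 0 0 0 0 -1;0 0 0 0 0 0 -1"
}}

```text
clock: 16.7
eef_pos: [617.4, 44.0, 244.1]
tcp_rot: [-3.141, 0.0, 1.5]
contact_force: [-0.1, -0.9, -6.3]
opening: 0.131
```

```bash
python3 -c "
from h import *
go(630,38.4,175,1.5)
grab('wrist','w9')
"
```

```text
t 16.7 pos [617.4  44.  244.1] rot [-3.141  0.     1.5  ] F [-0.1 -0.9 -6.3] open 0.131
tool cm [-0.47  1.3   6.91] rotvec [-0.001  0.    -0.   ]
```

View pics/w9.png

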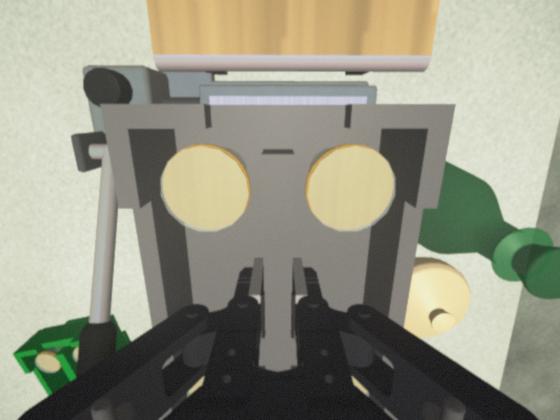

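>>> {"fn": "jog_arm", "kwargs": {
  "increments": "-0.45 1.3 1 0 0 0 -1;0 0 2 0 0 0 -1;0 0 2 0 0 0 -1;0 0 1.2 0 0 0 -1;0 0 0.5 0 0 0 -1;0 0 0 0 0 0 -1;0 0 0 0 0 0 -1;0 0 0 0 0 0 -1"
}}

```text
clock: 17.55
eef_pos: [631.5, 38.5, 179.3]
tcp_rot: [3.139, -0.0, 1.499]
contact_force: [0.2, 0.0, -6.2]
opening: 0.136
```

```bash
python3 -c "
from h import *
go(630,38.4,163.5,1.5)
"
```

```text
t 17.55 pos [631.5  38.5 179.3] rot [ 3.139 -0.     1.499] F [ 0.2  0.  -6.2] open 0.136
tool cm [-0.03 -0.15  1.58] rotvec [ 0.003 -0.    -0.001]
```

>>> {"fn": "jog_arm", "kwargs": {
  "increments": "0 -0.13 0 0.001 0 0 -1;0 0 0 0 0 0 -1;0 0 0.3 0 0 0 -1;0 0 0.3 0 0 0 -1;0 0 0.2 0 0 0 -1;0 0 0 0 0 0 -1;0 0 0 0 0 0 -1;0 0 0 0 0 0 -1"
}}

```text
clock: 18.35
eef_pos: [629.5, 38.6, 170.3]
tcp_rot: [3.141, -0.0, 1.499]
contact_force: [-1.0, -0.1, -6.3]
opening: 0.131
```

```bash
python3 -c "
from h import *
go(630,38.4,163.5,1.5)
grab('scene','s9',(190,170,130,110),5)
grab('scene','s9b')
go(630,38.4,163.5,1.5)
"
```

```text
t 18.35 pos [629.5  38.6 170.3] rot [ 3.141 -0.     1.499] F [-1.  -0.1 -6.3] open 0.131
tool cm [-0.02  0.05  0.68] rotvec [ 0.    -0.    -0.001]
t 18.45 pos [629.5  38.6 170.4] rot [ 3.141 -0.     1.499] F [ 1.2 -0.6 -6.6] open 0.135
tool cm [-0.02  0.05  0.69] rotvec [ 0.    -0.    -0.001]
```

View pics/s9.png

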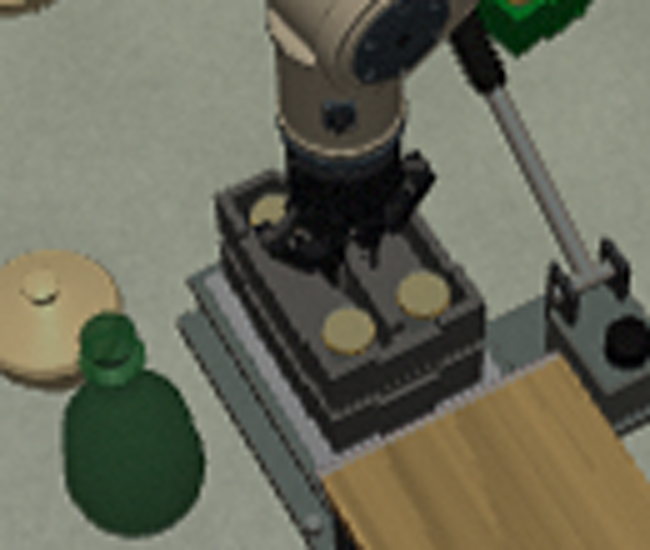

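>>> {"fn": "jog_arm", "kwargs": {
  "increments": "0 0.04 0.2 0 0 0 -1;0 0 0.2 0 0 0 -1;0 0 0.2 0 0 0 -1;0 0 0.1 0 0 0 -1;0 0 0 0 0 0 -1;0 0 0 0 0 0 -1;0 0 0 0 0 0 -1;0 0 0 0 0 0 -1"
}}

```text
clock: 19.25
eef_pos: [629.9, 38.5, 164.5]
tcp_rot: [3.141, -0.0, 1.499]
contact_force: [-3.9, -1.1, 5.1]
opening: 0.133
```

>>> {"fn": "jog_arm", "kwargs": {
  "increments": "0 0 0 0 0 0 -1;0 0 0 0 0 0 -0.7;0 0 0 0 0 0 -0.3;0 0 0 0 0 0 0.18;0 0 0 0 0 0 0.18;0 0 0 0 0 0 0.18;0 0 -1 0 0 0 0.18;0 0 -2 0 0 0 0.18"
}}

```text
clock: 20.05
eef_pos: [628.9, 38.5, 192.6]
tcp_rot: [-3.139, 0.0, 1.499]
contact_force: [-0.5, -0.4, -0.2]
opening: 0.593
```

>>> {"fn": "jog_arm", "kwargs": {
  "increments": "0 0 -3 0 0 0 0.18;0 0 -4 0 0 0 0.18;-2 0 -4 0 0 0 0.18;-2 0 -2 0 0 0 0.18;0 0 0 0 0 0 0.18;0 0 0 0 0 0 0.18;0 0 0 0 0 0 0.18;0 0 0 0 0 0 0.18"
}}

```text
clock: 20.85
eef_pos: [626.3, -0.7, 321.8]
tcp_rot: [-3.139, -0.0, 1.499]
contact_force: [0.2, 0.2, 0.4]
opening: 0.595
```

```bash
python3 -c "
from h import *
go(630,38.4,163.5,1.5)
c,im=grab('wrist','w10')
grab('scene','s10',(190,170,130,110),5)
q=model(630,38.4,1.5,139); print(pj(c,q).round(1).tolist())
q=model(630,38.4,1.5,147); print(pj(c,q).round(1).tolist())
"
```

```text
t 20.85 pos [626.3  -0.7 321.8] rot [-3.139 -0.     1.499] F [0.2 0.2 0.4] open 0.595
tool cm [ 3.92  0.12 15.83] rotvec [-0.002 -0.    -0.001]
[[204.0, 58.1], [353.6, 57.9], [339.5, 250.4], [217.7, 250.4], [247.6, 58.0], [310.0, 58.0], [265.4, 250.4], [291.8, 250.4], [213.5, 191.3]]
[[201.5, 56.2], [356.1, 56.1], [341.2, 254.1], [216.1, 254.1], [246.6, 56.2], [311.0, 56.1], [265.1, 254.1], [292.2, 254.1], [211.7, 193.5]]
```

View pics/w10.png

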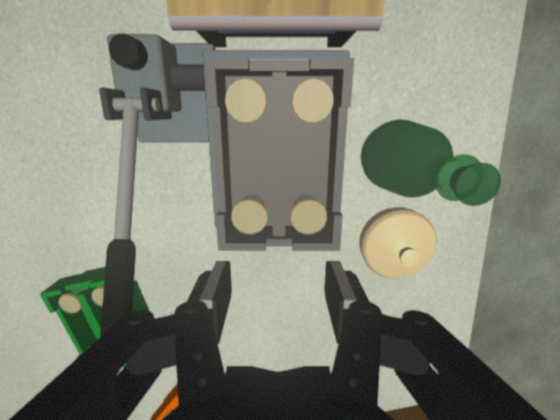

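View pics/s10.png

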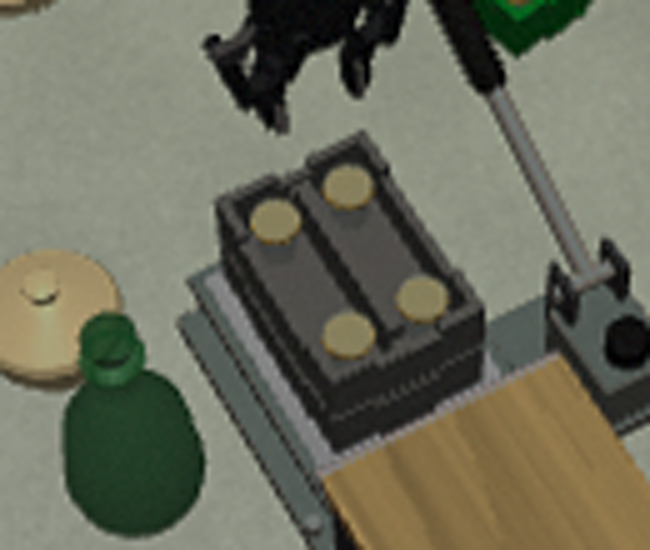

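```bash
python3 -c "
from h import *
c=cam('wrist')
p=at(c,130,103,105);print('pivot',p)
print('grip start',at(c,120,240,105+155*np.sin(.45)))
yd=np.array([.0699,.9976])
print('grip rest',p[:2]-198*yd,'down',p[:2]-219*yd)
print('button',at(c,128,51,106))
print('button crop')
im=cv2.imread('pics/w10_full.png'); save(im,'w10z',(90,20,120,300),2.6,1.5)
"
```

```text
pivot [464.60070115 104.58262439 105.        ]
grip start [453.32053246 -35.94280383 172.41965779]
grip rest [450.76050115 -92.94217561] down [ 449.29260115 -113.89177561]
button [475.05798001 156.80062832 106.        ]
button crop
```

View pics/w10z.png

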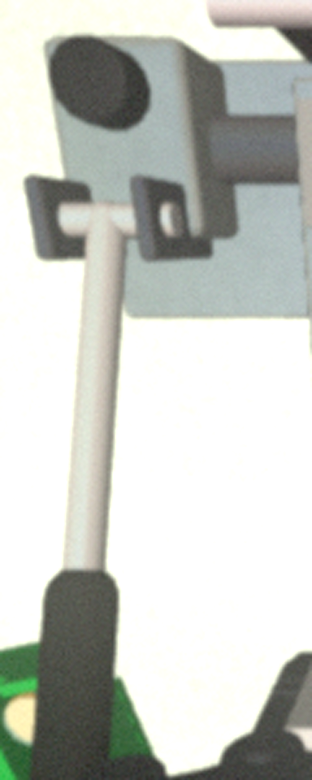

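```bash
python3 -c "
from h import *
go(451.5,-93,240,1.5)"
```

```text
t 20.95 pos [626.6  -0.8 322.1] rot [-3.14   0.     1.499] F [0.3 0.7 0.4] open 0.59
tool cm [-10.45 -16.79   8.24] rotvec [-0.002  0.    -0.001]
```

>>> {"fn": "jog_arm", "kwargs": {
  "increments": "-2 -3 0 0 0 0 -1;-2.6 -4 0 0 0 0 -1;-2.6 -4 0 0 0 0 -1;-2.3 -4 0 0 0 0 -1;-0.95 -1.79 2 0 0 0 -1;0 0 3 0 0 0 -1;0 0 2.2 0 0 0 -1;0 0 0 0 0 0 -1"
}}

```text
clock: 21.75
eef_pos: [449.9, -93.0, 248.6]
tcp_rot: [-3.136, -0.001, 1.499]
contact_force: [0.5, -0.3, 1.4]
opening: -0.002
```

```bash
python3 -c "
from h import *
go(451.5,-93,215,1.5)
grab('wrist','w11')
grab('top','t11',(200,180,200,150),3.5)"
```

```text
t 21.75 pos [449.9 -93.  248.6] rot [-3.136e+00 -1.000e-03  1.499e+00] F [ 0.5 -0.3  1.4] open -0.002
tool cm [0.   0.18 3.36] rotvec [-0.005 -0.001 -0.001]
```

View pics/w11.png

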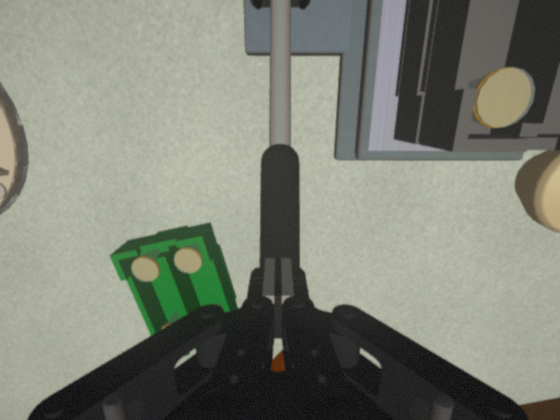

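View pics/t11.png

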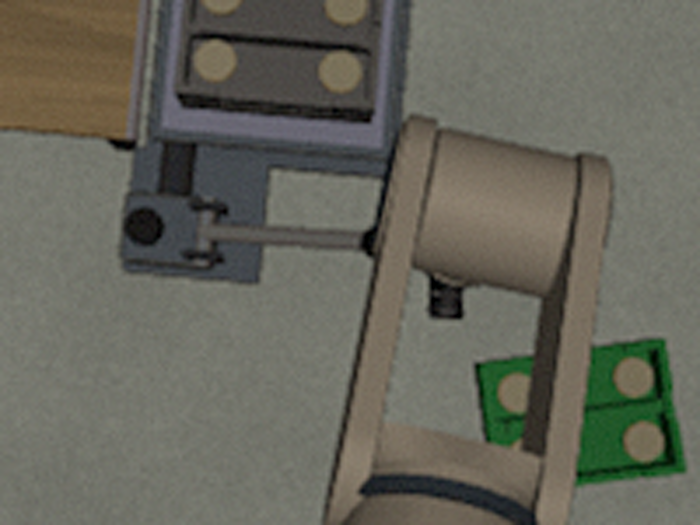

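>>> {"fn": "jog_arm", "kwargs": {
  "increments": "0 0.1 1.5 -0.003 0 0 -1;0 0 1.5 0 0 0 -1;-0.3 0 1 0 0 0 -1;-0.4 0 1.2 0 0 0 -1;-0.4 0 1.2 0 0 0 -1;-0.3 0 1.2 0 0 0 -1;-0.3 0 1.2 0 0 0 -1;-0.2 0 1.2 0 0 0 -1"
}}

```text
clock: 22.65
eef_pos: [453.8, -113.9, 152.7]
tcp_rot: [3.135, 0.002, 1.499]
contact_force: [-2.0, -4.9, 11.9]
opening: -0.002
```

>>> {"fn": "jog_arm", "kwargs": {
  "increments": "-0.1 -0.2 1.2 0.004 0 0 -1;0 0 1.2 0 0 0 -1;0 0 1.2 0 0 0 -1;0 0 1 0 0 0 -1;0 0 0.6 0 0 0 -1;0 0 0 0 0 0 -1;0 0 0 0 0 0 -1;0 0 0 0 0 0 -1"
}}

```text
clock: 23.45
eef_pos: [452.9, -115.2, 101.2]
tcp_rot: [3.137, 0.003, 1.5]
contact_force: [0.5, -7.5, 9.2]
opening: 0.002
```

>>> {"fn": "jog_arm", "kwargs": {
  "increments": "0 0 0.3 0 0 0 -1;0 0 0.2 0 0 0 -1;0 0 0 0 0 0 -1;0 0 0 0 0 0 -1;0 0 0 0 0 0 -1;0 0 -1 0 0 0 -1;0 0 -2 0 0 0 -1;0 0 -2 0 0 0 -1"
}}

```text
clock: 24.25
eef_pos: [451.3, -113.7, 145.9]
tcp_rot: [3.14, -0.0, 1.499]
contact_force: [0.4, 0.6, 1.7]
opening: 0.001
```

>>> {"fn": "jog_arm", "kwargs": {
  "increments": "0 0 -2 0 0 0 -1;0.2 0 -2 0 0 0 -1;0.3 0 -2 0 0 0 -1;0.3 0 -1.5 0 0 0 -1;0.4 0 -1.2 0 0 0 -1;0.4 0 -1 0 0 0 -1;0.4 0 -1 0 0 0 -1;0 0 0 0 0 0 -1"
}}

```text
clock: 25.05
eef_pos: [452.1, -93.2, 252.4]
tcp_rot: [3.141, 0.0, 1.499]
contact_force: [-0.1, -0.1, -0.2]
opening: 0.002
```

```bash
python3 -c "
from h import *
go(451.5,-93,240,1.5)
grab('wrist','w12')
grab('scene','s12',(190,110,180,180),4)"
```

```text
t 25.05 pos [452.1 -93.2 252.4] rot [3.141 0.    1.499] F [-0.1 -0.1 -0.2] open 0.002
tool cm [ 0.02 -0.06  1.24] rotvec [ 0.001  0.    -0.001]
```

View pics/w12.png

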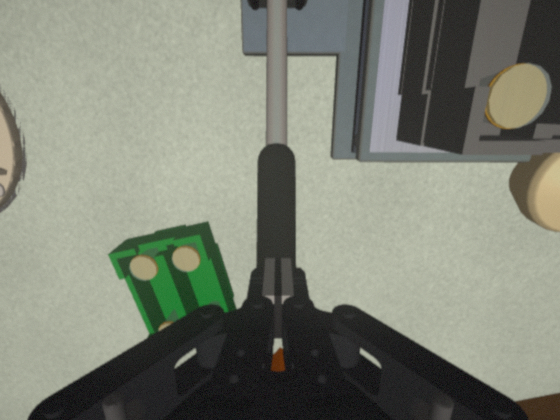

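View pics/s12.png

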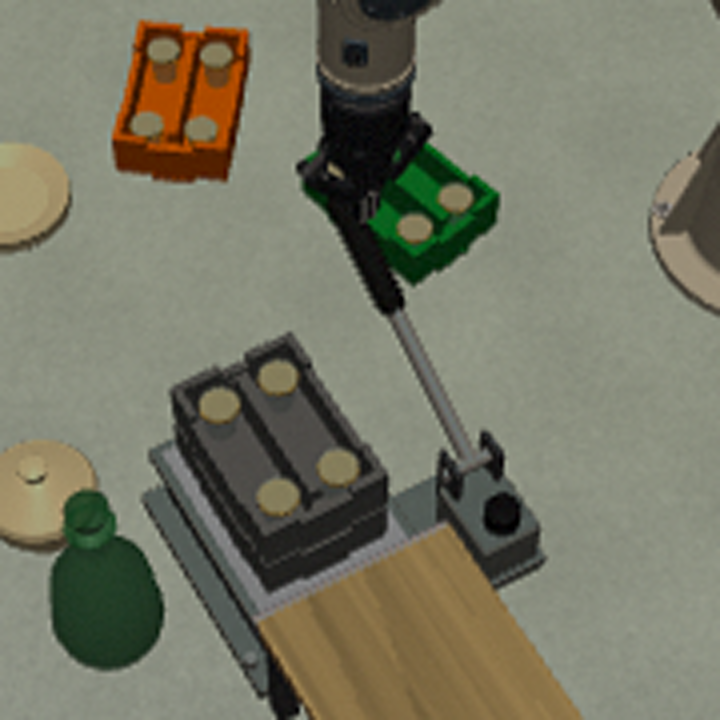

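>>> {"fn": "jog_arm", "kwargs": {
  "increments": "0 0 2 0 0 0 -1;0 0 2 0 0 0 -1;-0.6 0 2 0 0 0 -1;-0.5 0 2 0 0 0 -1;-0.4 0 2 0 0 0 -1;-0.3 0 2 0 0 0 -1;-0.2 0 2 0 0 0 -1;-0.1 0 1.2 0 0 0 -1"
}}

```text
clock: 25.95
eef_pos: [450.7, -114.7, 98.6]
tcp_rot: [3.141, -0.0, 1.498]
contact_force: [0.7, 6.1, 13.6]
opening: -0.002
```

>>> {"fn": "jog_arm", "kwargs": {
  "increments": "0 0 0.4 0 0 0 -1;0 0 0 0 0 0 -1;0 0 0 0 0 0 -1;0.1 0 -2 0 0 0 -1;0.2 0 -3 0 0 0 -1;0.3 0 -3 0 0 0 -1;0.6 0 -3 0 0 0 -1;0.9 0 -3 0 0 0 -1"
}}

```text
clock: 26.75
eef_pos: [450.8, -93.4, 235.8]
tcp_rot: [-3.139, -0.0, 1.498]
contact_force: [0.7, -0.0, 0.5]
opening: 0.0
```

```bash
python3 -c "
from h import *
go(452,-93,252,1.5)
"
```

```text
t 26.75 pos [450.8 -93.4 235.8] rot [-3.139 -0.     1.498] F [ 0.7 -0.   0.5] open 0.0
tool cm [ 0.05  0.11 -1.62] rotvec [-0.002 -0.    -0.002]
```

>>> {"fn": "jog_arm", "kwargs": {
  "increments": "0 0.1 0 0 0 0 -1;0 0 2 0 0 0 -1;-0.4 0 2 0 0 0 -1;-0.6 0 2 0 0 0 -1;-0.4 0 2 0 0 0 -1;-0.3 0 2 0 0 0 -1;-0.2 0 2 0 0 0 -1;-0.2 0 1.5 0 0 0 -1"
}}

```text
clock: 27.55
eef_pos: [451.7, -114.9, 99.4]
tcp_rot: [3.141, -0.0, 1.498]
contact_force: [2.0, 5.6, 13.5]
opening: -0.002
```

>>> {"fn": "jog_arm", "kwargs": {
  "increments": "0 0 0.6 0 0 0 -1;0 0 0 0 0 0 -1;0 0 0 0 0 0 -1;0.1 0 -2 0 0 0 -1;0.2 0 -3 0 0 0 -1;0.3 0 -3 0 0 0 -1;0.6 0 -3 0 0 0 -1;0.9 0 -3.5 0 0 0 -1"
}}

```text
clock: 28.35
eef_pos: [451.2, -93.5, 238.7]
tcp_rot: [-3.138, -0.0, 1.498]
contact_force: [0.6, 0.4, 0.6]
opening: 0.002
```

```bash
python3 -c "
from h import *
go(452,-93,240,1.5)
grab('scene','s13',(190,110,180,180),4)
"
```

```text
t 28.35 pos [451.2 -93.5 238.7] rot [-3.138 -0.     1.498] F [0.6 0.4 0.6] open 0.002
tool cm [ 0.06  0.07 -0.13] rotvec [-0.004 -0.    -0.002]
```

View pics/s13.png

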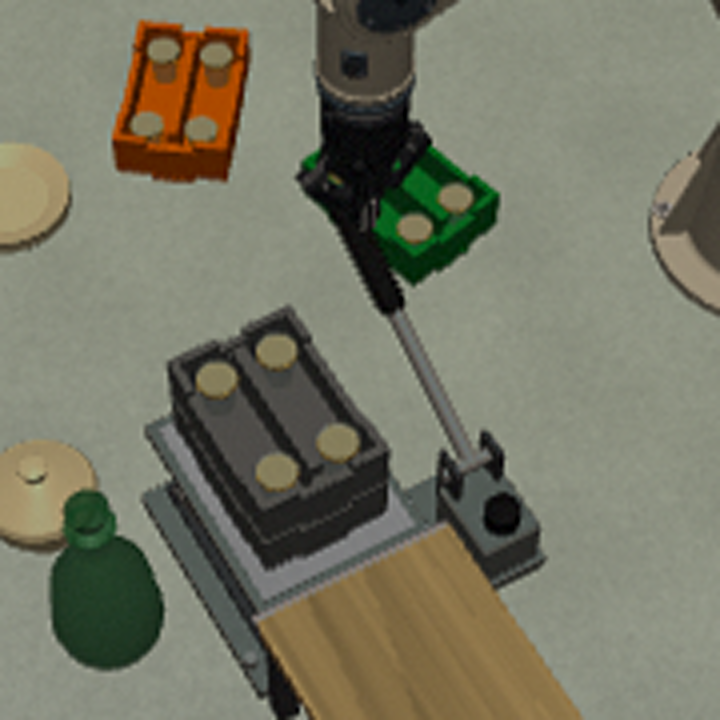

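Rising well (~60 mm after three strokes). One more stroke, then check.

>>> {"fn": "jog_arm", "kwargs": {
  "increments": "0 0.1 0.4 0 0 0 -1;0 0 2 0 0 0 -1;-0.4 0 2 0 0 0 -1;-0.6 0 2 0 0 0 -1;-0.4 0 2 0 0 0 -1;-0.3 0 2 0 0 0 -1;-0.2 0 2 0 0 0 -1;-0.2 0 1.4 0 0 0 -1"
}}

```text
clock: 29.2
eef_pos: [452.1, -115.0, 99.5]
tcp_rot: [-3.141, -0.0, 1.498]
contact_force: [1.3, 4.4, 11.4]
opening: -0.003
```

>>> {"fn": "jog_arm", "kwargs": {
  "increments": "0 0 0.6 0 0 0 -1;0 0 0 0 0 0 -1;0 0 0 0 0 0 -1;0.1 0 -2 0 0 0 -1;0.2 0 -3 0 0 0 -1;0.3 0 -3 0 0 0 -1;0.6 0 -3 0 0 0 -1;0.9 0 -3.5 0 0 0 -1"
}}

```text
clock: 30.0
eef_pos: [451.9, -93.5, 238.8]
tcp_rot: [-3.136, -0.001, 1.498]
contact_force: [0.9, 0.6, 0.2]
opening: 0.001
```

>>> {"fn": "jog_arm", "kwargs": {
  "increments": "0 0 -2 0 0 0 -1;0 0 -4 0 0 0 -1;0 0 -4 0 0 0 -1;0 0 0 0 0 0 -1;0 0 0 0 0 0 -1;0 0 0 0 0 0 -1;0 0 0 0 0 0 -1;0 0 0 0 0 0 -1"
}}

```text
clock: 30.8
eef_pos: [453.0, -93.6, 338.9]
tcp_rot: [-3.138, -0.0, 1.499]
contact_force: [0.3, 0.3, 0.0]
opening: -0.0
```

```bash
python3 -c "
from h import *
go(452,-93,240,1.5)
grab('scene','s14',(190,160,150,130),5)
c=cam('scene')
# deck corner predictions
yd=np.array([.0699,.9976]);xd=np.array([.9976,-.0699]);D=np.array([627.5,40])
for z in (145,155,164.5):
  print(z,((pj(c,[[*(D+sx*85*xd+sy*110*yd),z] for sx,sy in((1,-1),(1,1),(-1,-1))])-[190,160])*5).round(1).tolist())
print(((pj(c,[[*(D+85*xd-110*yd),85]])-[190,170])*5).round(1))
"
```

```text
t 30.8 pos [453.  -93.6 338.9] rot [-3.138 -0.     1.499] F [0.3 0.3 0. ] open -0.0
tool cm [ 0.05 -0.07  9.89] rotvec [-0.003 -0.    -0.001]
145 [[175.1, 278.2], [322.1, 514.9], [381.1, 181.3]]
155 [[173.9, 270.6], [321.6, 508.0], [380.9, 173.5]]
164.5 [[172.8, 263.4], [321.1, 501.5], [380.7, 166.0]]
[[181.8 272.1]]
```

View pics/s14.png

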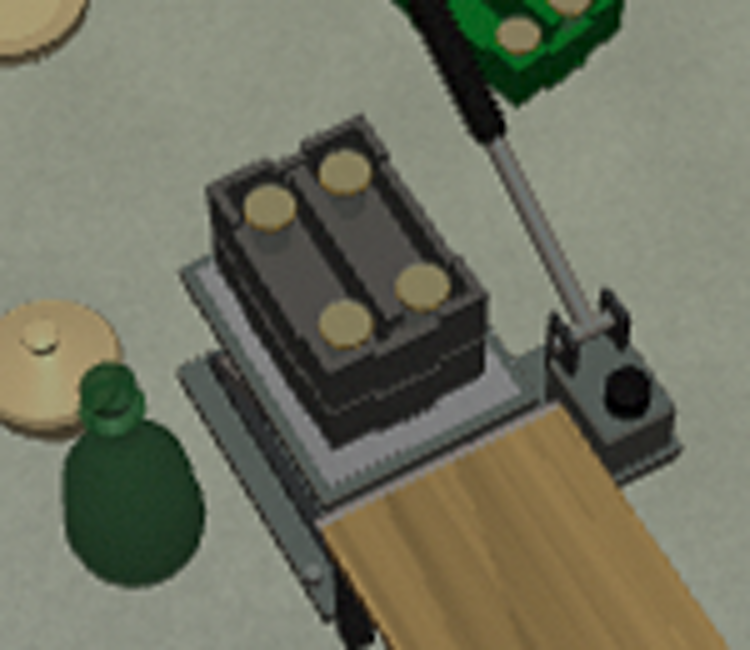

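>>> {"fn": "jog_arm", "kwargs": {
  "increments": "0 0 4 0 0 0 -1;0 -0.1 4 0 0 0 -1;0 0 3 0 0 0 -1;-0.2 0 2 0 0 0 -1;-0.6 0 2 0 0 0 -1;-0.5 0 2 0 0 0 -1;-0.4 0 2 0 0 0 -1;-0.3 0 2 0 0 0 -1"
}}

```text
clock: 31.65
eef_pos: [451.2, -114.1, 129.8]
tcp_rot: [-3.141, 0.001, 1.499]
contact_force: [-0.0, -0.8, 4.5]
opening: 0.001
```

>>> {"fn": "jog_arm", "kwargs": {
  "increments": "-0.1 0 2 0 0 0 -1;0 0 1.2 0 0 0 -1;0 0 0.2 0 0 0 -1;0 0 0 0 0 0 -1;0 0 0 0 0 0 -1;0 0 -2 0 0 0 -1;0 0 -2 0 0 0 -1;0.2 0 -2 0 0 0 -1"
}}

```text
clock: 32.45
eef_pos: [450.9, -112.3, 156.9]
tcp_rot: [-3.14, -0.001, 1.498]
contact_force: [0.7, 2.0, 1.6]
opening: 0.001
```

>>> {"fn": "jog_arm", "kwargs": {
  "increments": "0.2 0 -2 0 0 0 -1;0.6 0 -2 0 0 0 -1;0.6 0 -2 0 0 0 -1;0.4 0 -3 0 0 0 -1;0 0 -4 0 0 0 -1;0 0 -4 0 0 0 -1;0 0 -2 0 0 0 -1;0 0 0 0 0 0 -1"
}}

```text
clock: 33.25
eef_pos: [453.9, -94.8, 349.1]
tcp_rot: [3.137, 0.001, 1.499]
contact_force: [-0.3, -0.0, -0.3]
opening: -0.003
```

```bash
python3 -c "
from h import *
go(630,0,330,1.5)
grab('scene','s15',(190,160,150,130),5)
"
```

```text
t 33.25 pos [453.9 -94.8 349.1] rot [3.137e+00 1.000e-03 1.499e+00] F [-0.3 -0.  -0.3] open -0.003
tool cm [10.72 16.88  1.98] rotvec [ 0.004  0.001 -0.001]
```

View pics/s15.png

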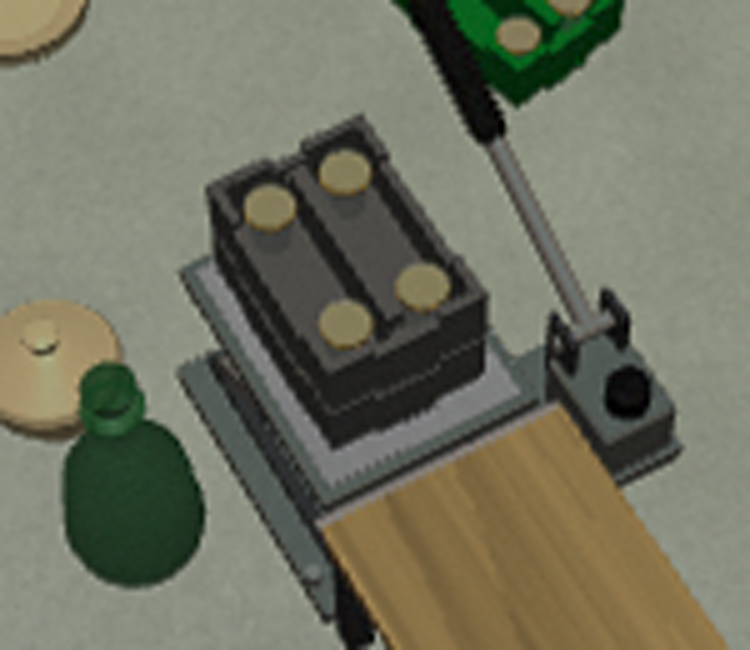

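>>> {"fn": "jog_arm", "kwargs": {
  "increments": "0 4 0 0 0 0 0.18;0 4.5 0 0 0 0 0.18;0 4.5 0 0 0 0 0.18;0 3.5 0 0 0 0 0.18;0 0 0 0 0.15 0 0.18;0 0 0 0 0.15 0 0.18;0 0 0 0 0 0 0.18;0 0 0 0 0 0 0.18"
}}

```text
clock: 34.1
eef_pos: [616.2, -107.4, 343.8]
tcp_rot: [-3.137, -0.298, 1.495]
contact_force: [0.2, -0.2, -0.2]
opening: 0.589
```

```bash
python3 -c "
from h import *
go(622,-85,204,1.5)
"
```

```text
t 34.1 pos [ 616.2 -107.4  343.8] rot [-3.137 -0.298  1.495] F [ 0.2 -0.2 -0.2] open 0.589
tool cm [-1.93  0.48 14.03] rotvec [-0.004 -0.298 -0.004]
```

>>> {"fn": "jog_arm", "kwargs": {
  "increments": "-0.3 0.2 2.5 0 0 0 0.18;-0.5 0.3 3.5 0 0 0 0.18;-0.5 0 3.5 0 0 0 0.18;-0.4 0 3 0 0 0 0.18;-0.2 0 1.5 0 0 0 0.18;0 0 0 0 0 0 0.18;0 0 0 0 0 0 0.18;0 0 0 0 0 0 0.18"
}}

```text
clock: 34.9
eef_pos: [624.5, -83.9, 208.6]
tcp_rot: [3.14, -0.299, 1.5]
contact_force: [0.2, -1.1, -0.1]
opening: 0.589
```

```bash
python3 -c "
from h import *
go(625,-60,204,1.5)
grab('wrist','w16')
grab('scene','s16',(190,130,150,130),5)
"
```

```text
t 34.9 pos [624.5 -83.9 208.6] rot [ 3.14  -0.299  1.5  ] F [ 0.2 -1.1 -0.1] open 0.589
tool cm [ 2.14 -0.13  1.14] rotvec [ 0.002 -0.299 -0.001]
```

View pics/w16.png

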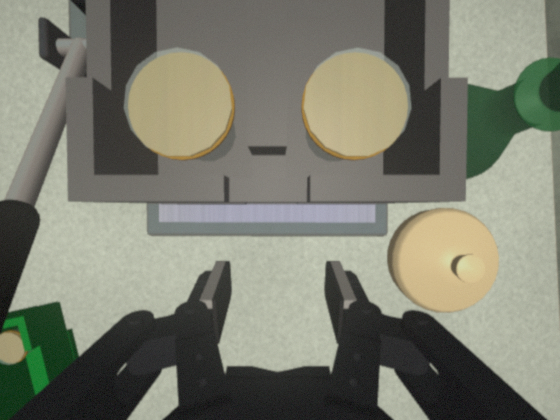

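View pics/s16.png

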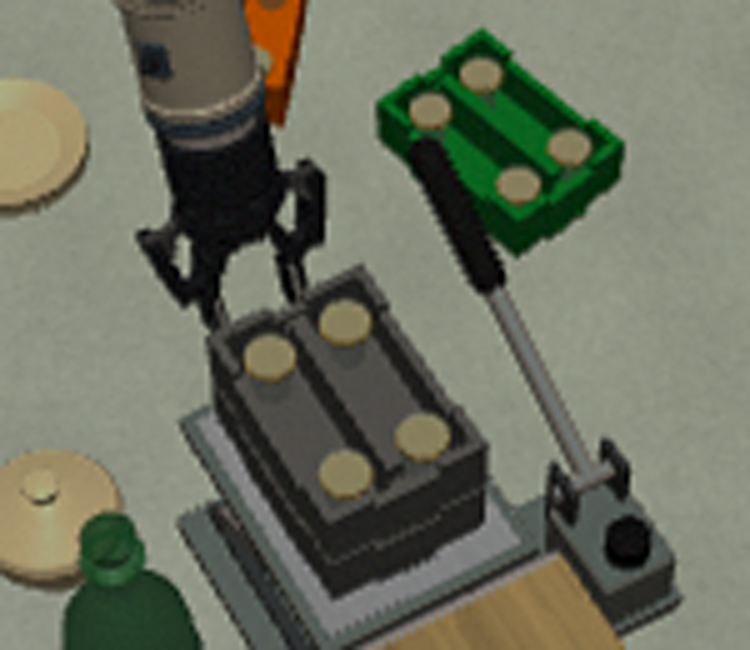

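>>> {"fn": "jog_arm", "kwargs": {
  "increments": "0.86 0 0.6 0 0 0 0.18;0.95 0 0.3 0 0 0 0.18;0.95 0 0.3 0 0 0 0.18;0.95 0 0.3 0 0 0 0.18;0.95 0 0.3 0 0 0 0.18;0.95 0 0.3 0 0 0 0.18;0.95 0 0.3 0 0 0 0.18;0.5 0 0.15 0 0 0 0.18"
}}

```text
clock: 35.8
eef_pos: [629.0, -7.8, 203.4]
tcp_rot: [-3.141, -0.3, 1.499]
contact_force: [-0.7, -4.2, 0.2]
opening: 0.587
```

```bash
python3 -c "
from h import *
go(644,177,204,1.5)
grab('wrist','w17')
grab('scene','s17',(190,130,150,160),4)
"
```

```text
t 35.8 pos [629.   -7.8 203.4] rot [-3.141 -0.3    1.499] F [-0.7 -4.2  0.2] open 0.587
tool cm [17.73  0.18  5.42] rotvec [-0.001 -0.3   -0.001]
```

View pics/w17.png

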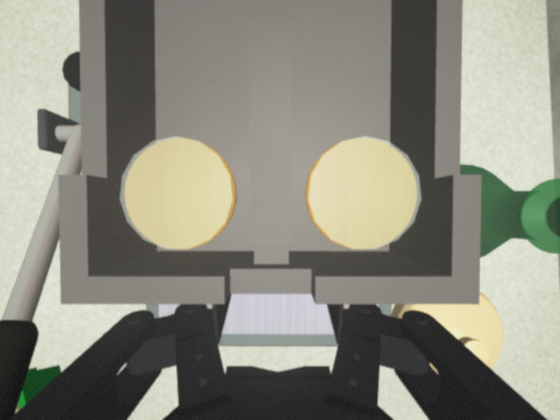

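View pics/s17.png

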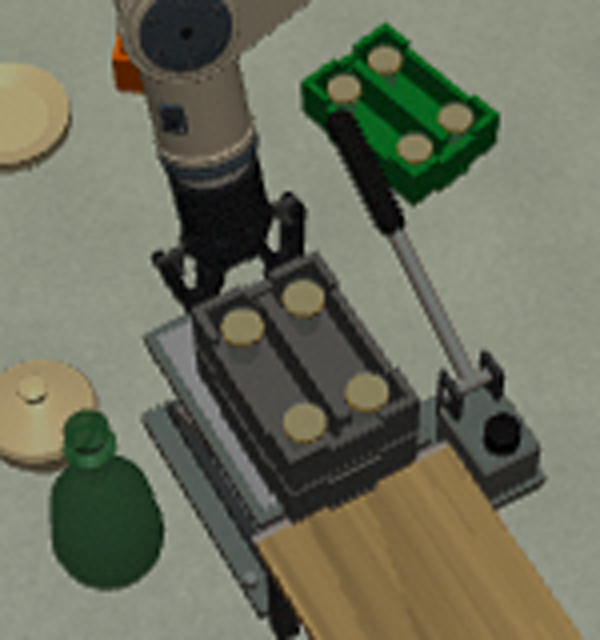

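>>> {"fn": "jog_arm", "kwargs": {
  "increments": "0.95 0 0.28 0 0 0 0.18;1.2 0 0.37 0 0 0 0.18;1.2 0 0.37 0 0 0 0.18;1.2 0 0.37 0 0 0 0.18;1.2 0 0.37 0 0 0 0.18;1.2 0 0.37 0 0 0 0.18;1.2 0 0.37 0 0 0 0.18;0.8 0 0.24 0 0 0 0.18"
}}

```text
clock: 36.7
eef_pos: [635.6, 85.9, 203.6]
tcp_rot: [-3.141, -0.3, 1.499]
contact_force: [-0.7, -4.9, 1.4]
opening: 0.59
```

```bash
python3 -c "
from h import *
go(644,177,204,1.5)
grab('wrist','w18')
grab('scene','s18',(190,150,150,160),4)
"
```

```text
t 36.7 pos [635.6  85.9 203.6] rot [-3.141 -0.3    1.499] F [-0.7 -4.9  1.4] open 0.59
tool cm [8.75 0.18 2.67] rotvec [-0.001 -0.3   -0.001]
```

View pics/w18.png

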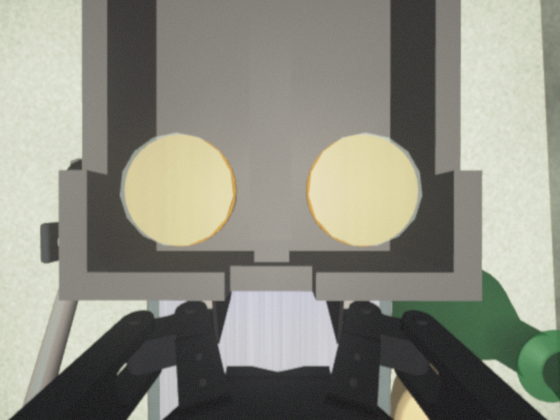

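View pics/s18.png

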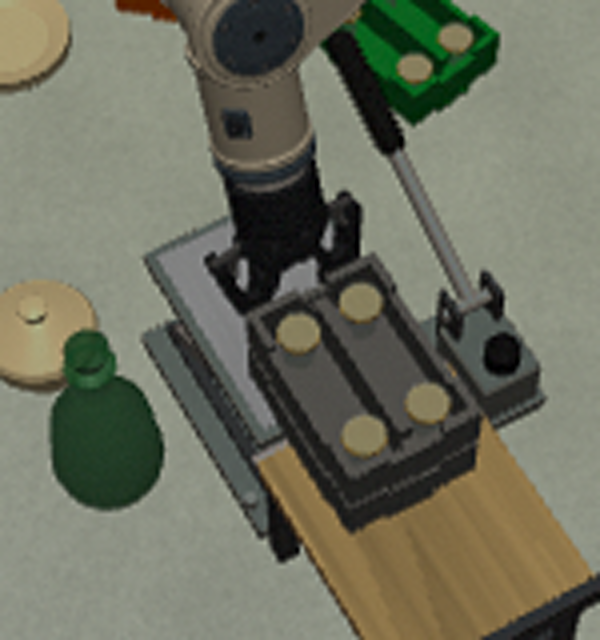

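```bash
python3 -c "
from h import *
c=cam('wrist')
for z in (278,280.5): print([at(c,u,299,z).round(1).tolist() for u in(60,482,271)])
"
```

```text
[[571.7, 99.1, 278.0], [696.4, 90.3, 278.0], [634.1, 94.7, 278.0]]
[[573.6, 99.8, 280.5], [694.8, 91.2, 280.5], [634.2, 95.5, 280.5]]
```

>>> {"fn": "jog_arm", "kwargs": {
  "increments": "0.9 0 0.28 0 0 0 0.18;1.2 0 0.37 0 0 0 0.18;1.2 0 0.37 0 0 0 0.18;1.2 0 0.37 0 0 0 0.18;1.2 0 0.37 0 0 0 0.18;1.2 0 0.37 0 0 0 0.18;1.1 0 0.34 0 0 0 0.18;0.5 0 0.15 0 0 0 0.18"
}}

```text
clock: 37.6
eef_pos: [642.0, 174.8, 203.6]
tcp_rot: [-3.14, -0.3, 1.499]
contact_force: [-0.0, -4.5, 0.6]
opening: 0.589
```

```bash
python3 -c "
from h import *
go(644,177,204,1.5)
grab('wrist','w19')
grab('scene','s19',(190,180,170,160),4)
"
```

```text
t 37.6 pos [642.  174.8 203.6] rot [-3.14  -0.3    1.499] F [-0.  -4.5  0.6] open 0.589
tool cm [0.24 0.19 0.03] rotvec [-0.001 -0.3   -0.   ]
```

View pics/w19.png

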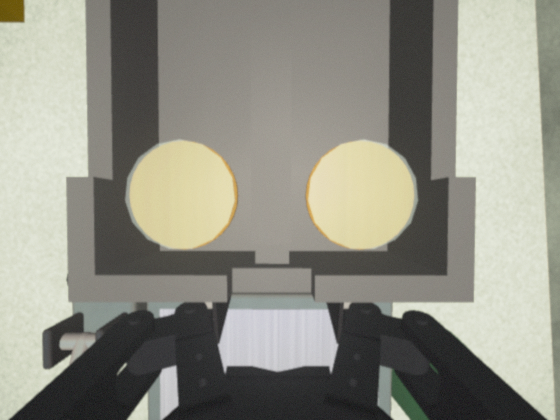

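View pics/s19.png

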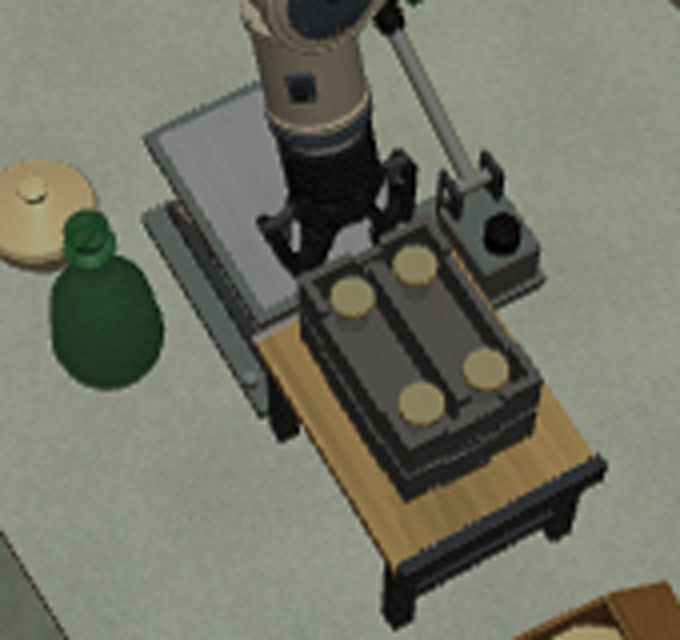

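>>> {"fn": "jog_arm", "kwargs": {
  "increments": "-0.5 0 -0.15 0 0 0 0.18;-2 0 -0.6 0 0 0 0.18;-2.9 0 -0.9 0 0 0 0.18;-2.9 0 -0.9 0 0 0 0.18;1 0 -3.2 0 0 0 0.18;1.2 0 -4 0 0 0 0.18;1.2 0 -4 0 0 0 0.18;0 0 0 0 0 0 0.18"
}}

```text
clock: 38.5
eef_pos: [638.7, 85.5, 327.5]
tcp_rot: [3.132, -0.302, 1.501]
contact_force: [1.1, 0.3, 0.0]
opening: 0.589
```

>>> {"fn": "jog_arm", "kwargs": {
  "increments": "0 0 0 0 -0.15 0 -1;0 0 0 0 -0.15 0 -1;0 0 -2 0 0 0 -1;0 0 0 0 0 0 -1;0 0 0 0 0 0 -1;0 0 0 0 0 0 -1;0 0 0 0 0 0 -1;0 0 0 0 0 0 -1"
}}

```text
clock: 39.3
eef_pos: [635.7, 85.4, 339.8]
tcp_rot: [-3.14, -0.0, 1.498]
contact_force: [-0.3, -0.1, 0.4]
opening: -0.003
```

```bash
python3 -c "
from h import *
go(472,158,200,1.5)
c,im=grab('wrist','w20')
print(-c[1].T@c[2])
grab('scene','s20',(190,150,170,160),4)
grab('top','t20',(140,130,200,130),4)
"
```

```text
t 39.3 pos [635.7  85.4 339.8] rot [-3.14  -0.     1.498] F [-0.3 -0.1  0.4] open -0.003
tool cm [  6.05 -16.83  14.02] rotvec [-0.002 -0.    -0.002]
[641.76483556 166.80221778 483.23201597]
```

View pics/w20.png

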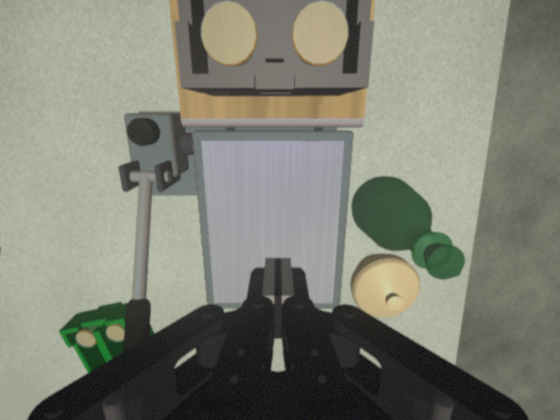

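View pics/s20.png

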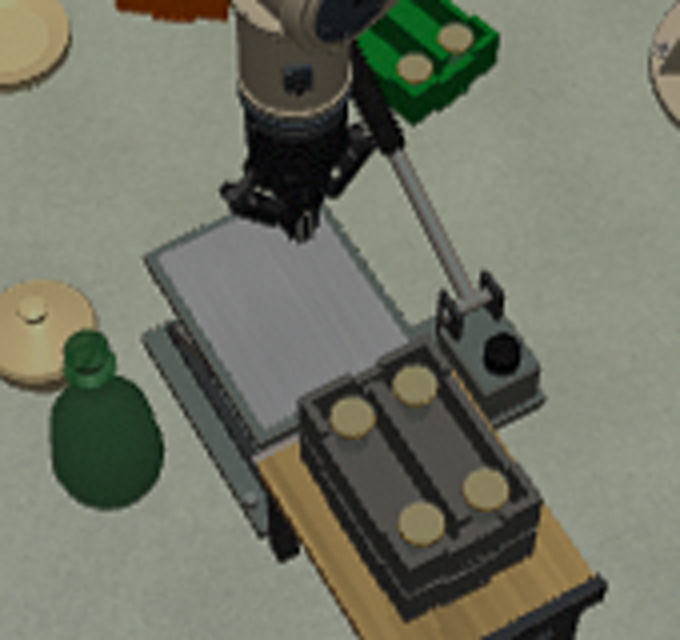

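View pics/t20.png

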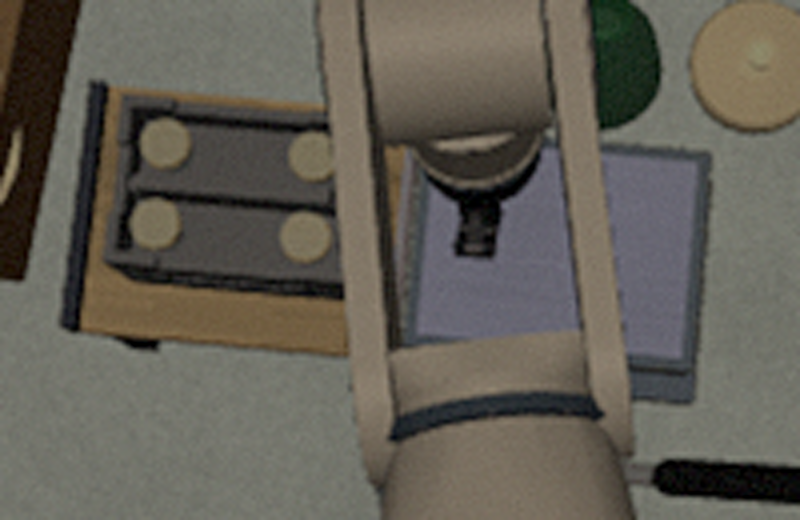

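```bash
python3 -c "
from h import *
c=cam('wrist')
im=cv2.imread('pics/w20_full.png'); save(im,'w20z',(110,0,280,160),2.8,1.4)
for u,v,z in((180,88,277.5),(368,88,277.5),(181,118,161.5),(365,118,161.5),(143,130,106)): print(at(c,u,v,z).round(1))
"
```

```text
[580.2 187.6 277.5]
[701.  178.8 277.5]
[541.4 170.5 161.5]
[731.9 156.7 161.5]
[474.9 160.5 106. ]
```

View pics/w20z.png

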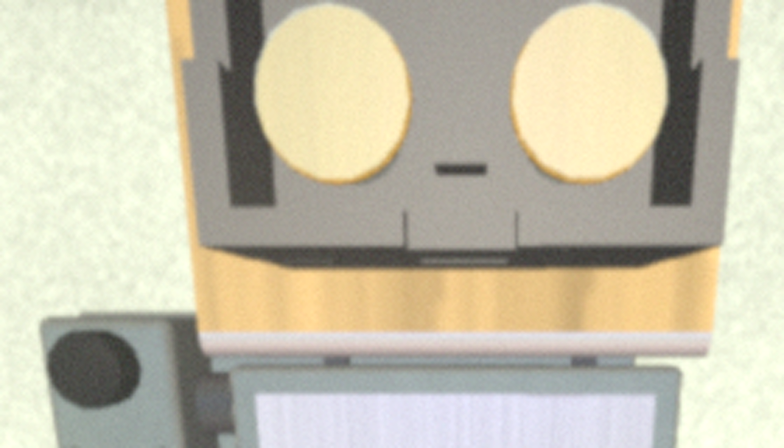

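>>> {"fn": "jog_arm", "kwargs": {
  "increments": "0.8 -2 0 0 0 0 -1;1.3 -3.6 0 0 0 0 -1;1.3 -3.6 0 0 0 0 -1;1.3 -3.6 0 0 0 0 -1;1.3 -4 0 0 0 0 -1;0 0 3 0 0 0 -1;0 0 4 0 0 0 -1;0 0 4 0 0 0 -1"
}}

```text
clock: 40.25
eef_pos: [472.7, 158.3, 230.4]
tcp_rot: [3.14, -0.001, 1.499]
contact_force: [0.5, 0.1, -1.2]
opening: 0.003
```

>>> {"fn": "jog_arm", "kwargs": {
  "increments": "0 0 3 0 0 0 -1;0 0 0 0 0 0 -1;0 0 0 0 0 0 -1;0 0 0 0 0 0 -1;0 0 0 0 0 0 -1;0 0 0 0 0 0 -1;0 0 0 0 0 0 -1;0 0 0 0 0 0 -1"
}}

```text
clock: 41.05
eef_pos: [472.6, 158.0, 201.0]
tcp_rot: [-3.141, -0.0, 1.499]
contact_force: [0.9, 0.3, 0.1]
opening: 0.0
```

```bash
python3 -c "
from h import *
go(472,158,120,1.5)
grab('wrist','w21')
grab('scene','s21',(260,200,120,100),6)
"
```

```text
t 41.05 pos [472.6 158.  201. ] rot [-3.141 -0.     1.499] F [0.9 0.3 0.1] open 0.0
tool cm [-0.01 -0.06  8.1 ] rotvec [-0.    -0.    -0.001]
```

View pics/w21.png

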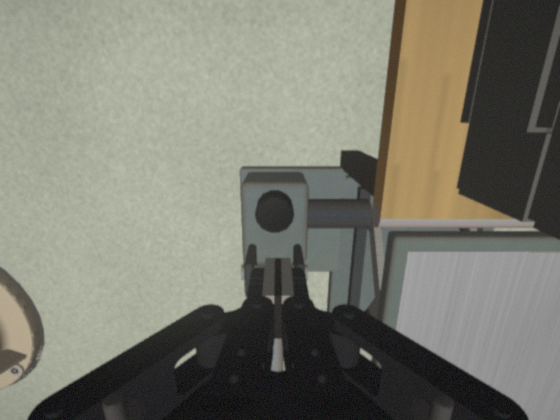

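View pics/s21.png

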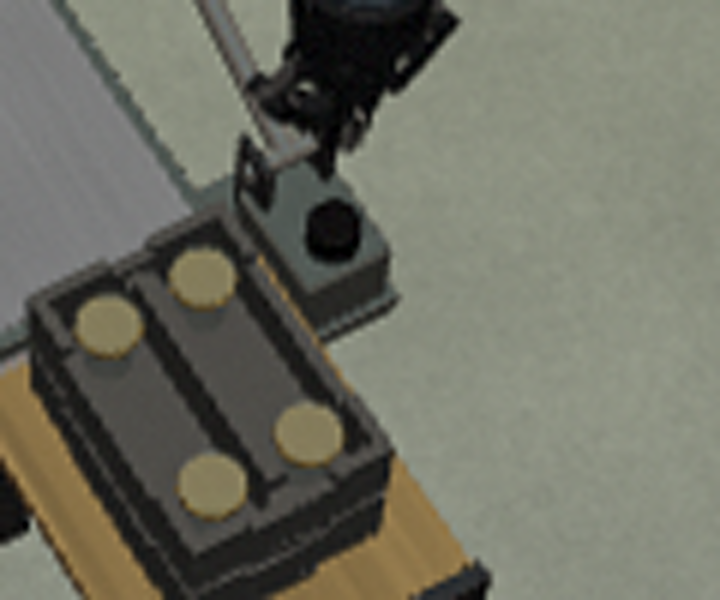

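```bash
python3 -c "
from h import *
c=cam('wrist')
b=at(c,274,211,106);print(b)
go(b[0],b[1],110,1.5)
"
```

```text
[469.80271244 161.81368386 106.        ]
t 41.15 pos [472.5 158.  200.8] rot [-3.141 -0.     1.499] F [-0.3  0.6  0.3] open -0.001
tool cm [ 0.36 -0.29  9.08] rotvec [-0.001 -0.    -0.001]
```

Aim at about (470.5, 160.5), then press to TCP ≈ 93.

>>> {"fn": "jog_arm", "kwargs": {
  "increments": "0.25 -0.2 2 0 0 0 -1;0 0 3 0 0 0 -1;0 0 2.5 0 0 0 -1;0 0 1 0 0 0 -1;0 0 0.6 0 0 0 -1;0 0 0.5 0 0 0 -1;0 0 0.5 0 0 0 -1;0 0 0.4 0 0 0 -1"
}}

```text
clock: 41.95
eef_pos: [471.1, 160.8, 96.7]
tcp_rot: [3.141, -0.0, 1.499]
contact_force: [-2.9, -1.2, 7.7]
opening: 0.0
```

>>> {"fn": "jog_arm", "kwargs": {
  "increments": "0 0 0.2 0 0 0 -1;0 0 0.2 0 0 0 -1;0 0 0 0 0 0 -1;0 0 0 0 0 0 -1;0 0 0 0 0 0 -1;0 0 0 0 0 0 -1;0 0 0 0 0 0 -1;0 0 0 0 0 0 -1"
}}

```text
clock: 42.75
eef_pos: [471.2, 160.8, 93.9]
tcp_rot: [3.141, -0.001, 1.499]
contact_force: [-5.5, -2.1, 20.3]
opening: 0.002
```

```bash
python3 -c "
from h import *
go(472,158,93,1.5)
grab('scene','s22',(190,150,170,160),4)
grab('wrist','w22')
"
```

```text
t 42.75 pos [471.2 160.8  93.9] rot [ 3.141e+00 -1.000e-03  1.499e+00] F [-5.5 -2.1 20.3] open 0.002
tool cm [-0.28  0.1   0.09] rotvec [ 0.    -0.001 -0.001]
```

View pics/s22.png

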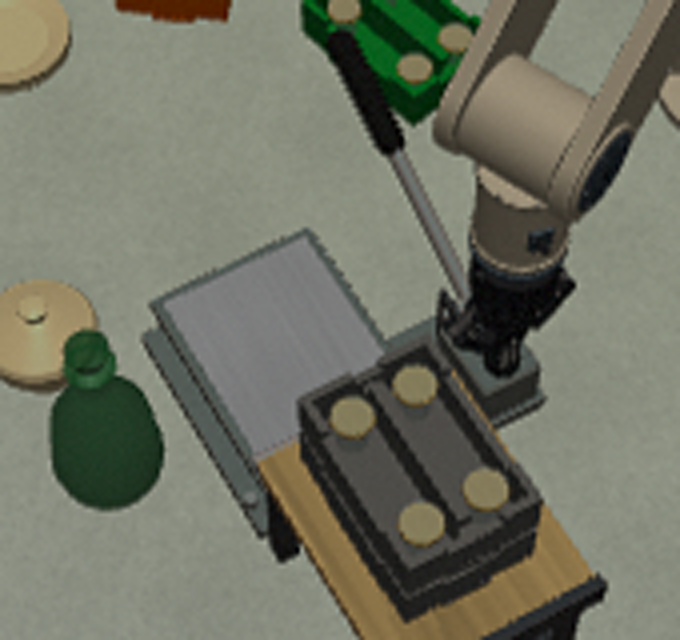

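Button fully down (20 N stop), deck partway down and sinking. Keep holding.

>>> {"fn": "jog_arm", "kwargs": {
  "increments": "0 0 0 0 0 0 -1;0 0 0 0 0 0 -1;0 0 0 0 0 0 -1;0 0 0 0 0 0 -1;0 0 0 0 0 0 -1;0 0 0 0 0 0 -1;0 0 0 0 0 0 -1;0 0 0 0 0 0 -1"
}}

```text
clock: 43.65
eef_pos: [471.2, 160.8, 93.9]
tcp_rot: [3.141, -0.001, 1.499]
contact_force: [-6.3, -2.8, 20.5]
opening: -0.001
```

>>> {"fn": "jog_arm", "kwargs": {
  "increments": "0 0 0 0 0 0 -1;0 0 0 0 0 0 -1;0 0 0 0 0 0 -1;0 0 0 0 0 0 -1;0 0 0 0 0 0 -1;0 0 0 0 0 0 -1;0 0 0 0 0 0 -1;0 0 0 0 0 0 -1"
}}

```text
clock: 44.45
eef_pos: [471.2, 160.8, 93.9]
tcp_rot: [3.141, -0.001, 1.499]
contact_force: [-6.4, -2.1, 19.9]
opening: 0.004
```

```bash
python3 -c "
from h import *
go(472,158,93,1.5)
grab('scene','s23',(190,150,170,160),4)
"
```

```text
t 44.45 pos [471.2 160.8  93.9] rot [ 3.141e+00 -1.000e-03  1.499e+00] F [-6.4 -2.1 19.9] open 0.004
tool cm [-0.28  0.1   0.09] rotvec [ 0.    -0.001 -0.001]
```

View pics/s23.png

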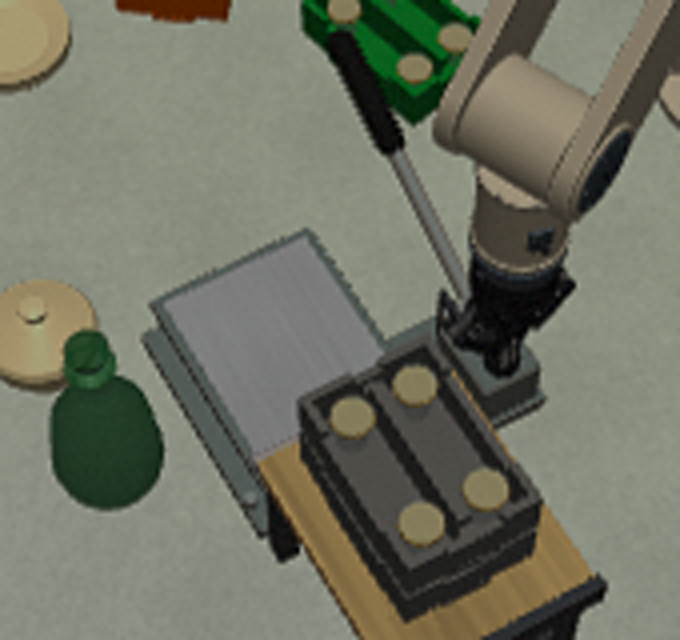

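>>> {"fn": "jog_arm", "kwargs": {
  "increments": "0 0 -0.6 0 0 0 -1;0 0 -1 0 0 0 -1;0 0 -2 0 0 0 -1;0 0 -4 0 0 0 -1;0 0 -4 0 0 0 -1;0 0 -4 0 0 0 -1;0 0 -4 0 0 0 -1;0 0 0 0 0 0 -1"
}}

```text
clock: 45.3
eef_pos: [473.7, 161.6, 294.1]
tcp_rot: [3.133, -0.004, 1.499]
contact_force: [0.6, 1.0, -0.3]
opening: -0.001
```

>>> {"fn": "jog_arm", "kwargs": {
  "increments": "0 -1 -2 0 0 0 -1;0 -3 0 0 0 0 -1;0 -3 0 0 0 0 -1;0 -2 0 0 0 0 -1;0 0 0 0 0 0 -1;0 0 0 0 0 0 -1;0 0 0 0 0 0 -1;0 0 0 0 0 0 -1"
}}

```text
clock: 46.1
eef_pos: [381.8, 167.1, 307.7]
tcp_rot: [-3.141, 0.0, 1.498]
contact_force: [0.5, -1.0, -0.6]
opening: 0.0
```

```bash
python3 -c "
from h import *
go(472,158,93,1.5)
grab('scene','s24',(190,130,170,180),4)
grab('top','t24',(140,130,200,150),4)
"
```

```text
t 46.1 pos [381.8 167.1 307.7] rot [-3.141  0.     1.498] F [ 0.5 -1.  -0.6] open 0.0
tool cm [-0.25  9.08 21.46] rotvec [-0.001  0.    -0.002]
```

View pics/s24.png

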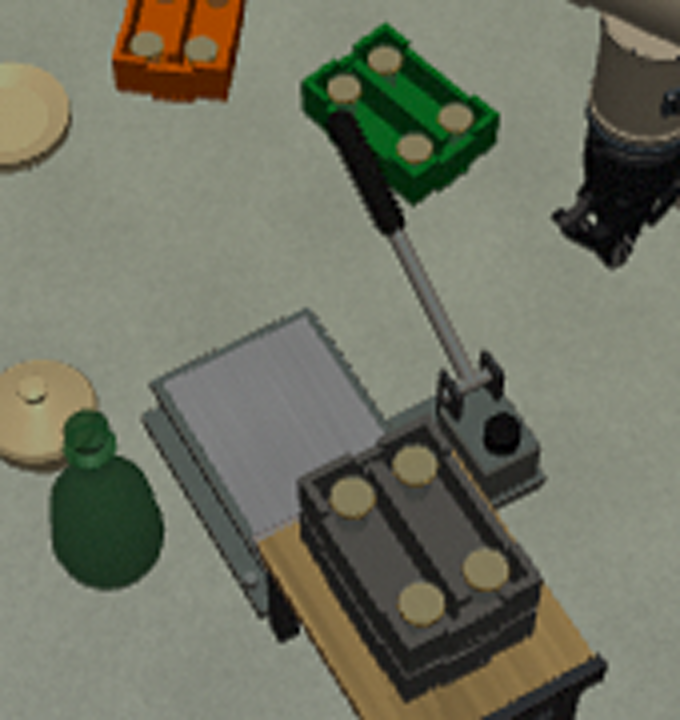

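View pics/t24.png

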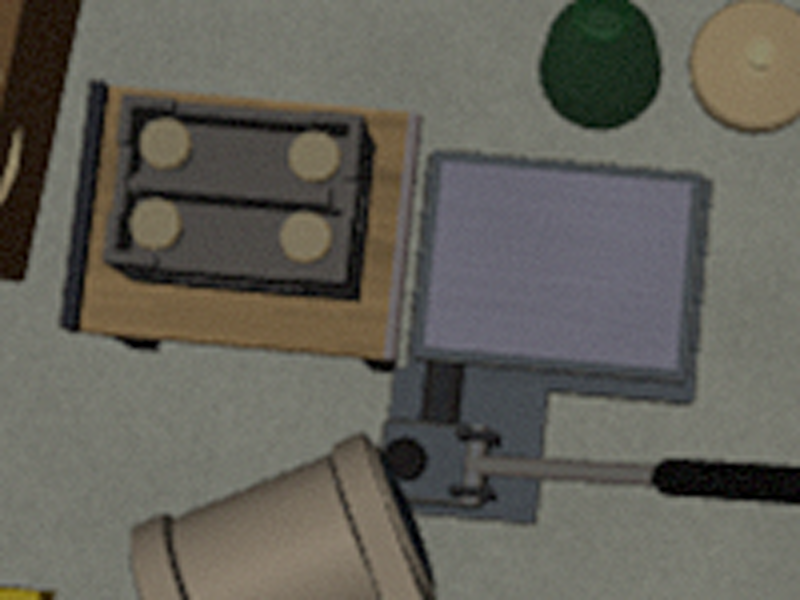

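```bash
python3 -c "
from h import *
c=cam('top')
f=lambda P,z:np.mean([at(c,140+u/4,130+v/4,z)[:2] for u,v in P],0).round(1)
print('stack',f([(125,97),(365,115),(350,287),(105,262)],277.5),'glass',f([(164,143),(314,157),(305,237),(154,224)],277.5),'counter',f([(108,87),(422,115),(394,360),(80,330)],161.5))
c=cam('scene')
"
```

```text
stack [641.9 261.9] glass [641.6 263.3] counter [640.  270.4]
```

```bash
python3 -c "
from rig import r
print(r.sense()['clock'], r.sign_off())"
```

```text
the job is handed in; nothing more can be done
46.2 None
```

I finished the job and handed it in at 46.2 s; the sign-off gives no verdict. Only two grey crates were present. One had been knocked about 90 mm from where I first measured it, so I measured it again before gripping it.

**What I did:**
- **Stacking:** I nested both crates on the lowered deck, wide ends towards the counter.
- **Lifting:** I gave the lever four full strokes, then a fifth as a check. The deck did not move any further, so it was right up.
- **Pushing:** I pushed the pile onto the counter low on the bottom crate, with about 4–5 N.
- **Lowering:** I backed away, then held the release button down for about 2.5 s until the deck was down.

**Last checks:**
- **Nesting:** when the second crate was set down, its height matched full nesting, and the pictures since show it flush.
- **Position on the counter:** the pile's middle is within about 10 mm of the counter's middle. The wrist camera gave about (+3, −4) mm and the top camera about (+2, −8) mm. They disagree by about 4 mm, but both are well inside the 35 mm limit.
- **Lift:** the deck's corner in the picture is back within about a pixel of where it was before lifting. The lever is up and the button looks released.
- **Surroundings:** the arm is clear, the sugar bowl and decanter look untouched in the last pictures, and I never went near the saucers.

The scene camera read up to about 8 mm off the top camera throughout, so I relied on the wrist camera for grasping and placing.

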